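# Run the next batch in the strut-lid deburring machine

### The arm

A 7-joint arm with a two-finger parallel gripper is mounted at the origin on the work surface. World frame = base frame: x ahead of the robot, y to its left, z up, the work surface at z = 0. Lengths are in m, angles in rad, forces in N, time in s.
With the tool pointing down it reaches from about 0.425 to 1.025 m from the base axis. Payload 9.4 kg.
Tool frame: the origin (TCP) lies between the finger pads; the fingertips stand 17 mm ahead of it and the grasp point (between the pads) lies 2 mm behind it (robot.nose_length is the distance from the TCP to the fingertips, in m); z points along the fingers, y is the direction in which the jaws open and shut (so a half turn about z gives the same grasp; the last joint's range is limited). The gripper opens to 85 mm and grips with 20 to 120 N. Pads are 22 mm wide; open, the fingers measure 114 mm over their backs; the gripper's body (76 mm by 85 mm) begins 54 mm behind the grasp point. The pads swing forward as they close: fully open they stand 13 mm farther back than shut.
Start: joints at [-1.285, 0.599, -0.003, 1.599, 0.002, 0.943, -0.08], TCP at [0.257, 0.678, 0.248] pointing down, gripper open.
Joint ranges: [-2.57, 2.57], [-0.35, 1.97], [-1.29, 1.29], [0.11, 2.56], [-1.05, 4.19], [0.11, 1.86], [-2.63, 2.63]. Speed limits (rad/s): [2.22, 2.22, 3.01, 3.01, 3.14, 3.14, 3.14].

### API

Orientations are given as [roll, pitch, yaw] about the fixed x, y, z axes, in that order (R = Rz(yaw) Ry(pitch) Rx(roll)).
In Python, from cell import robot gives the robot as it stands.
- The arm moves only by the tool carry_out, never from a script. Its argument "moves" is a list of rows, each a list of 2 entries, a list of its own where there are three numbers: the shift along the world's x, y, z in cm, then the turn, a rotation vector about the world's x, y, z in degrees. A call has exactly 5 rows; each row is the pose to reach, as a shift and turn from the pose commanded when the call began; what a row does not reach only later rows make up. A row lasts 1/8 s, in which the tool goes at most 62.5 mm and 10.7 degrees, less where a joint would pass 70% of its speed; a pose out of reach is approached as far as the arm can. A call with a gripper value outside its range is refused whole. "claw" is the closure, from -1 (fully open) to 1 (shut), set as the call begins (left out, the last holds). The fingers move at their own pace and stop on an object; "grip_force" is the grip in N (left out, the last holds). Time passes only in rows, so rows that repeat a pose let the fingers close, or fill a call up. It gives the time, the measured TCP pose, the force and the opening at its end, in the units of the state.
- robot.sense(): the state, without advancing time (a new reading comes with each control period).
- robot.get_image(name): name is "scene" or "top" or "wrist"; returns the picture (480x640x3 uint8, red, green, blue); there is no depth.
- robot.camera_params(name): a dict with "fx", "fy", "cx", "cy" (pixels), "rvec" (rotation vector, rad) and "tvec" (3), from world to camera coordinates, as OpenCV has them; the wrist camera has in their place "tool_from_camera" (4x4, takes a point from camera to tool coordinates, whose origin is the TCP and whose axes are the flange's). Camera axes: x right, y down, z forward; pixel columns grow to the right and rows downward; lengths in m; the calibration is good to about 2 mm. A picture is of the moment at which its call begins: read the wrist's pose just before it. camera_params takes no time and is no camera call.
- robot.close_job(): hands the job in, once; it reports no verdict.
The state is a dict: "time": time; "qpos": joint angles; "qvel": joint speeds; "tau": joint torques, N m; "tool_pos": TCP position; "orientation": TCP orientation; "force": force on the tool from outside, world axes, zero at the start; "wrist_torque": the same for the moment, N m; "gripper_width": finger opening in m.
Only numpy, scipy, OpenCV 4.12 (cv2) and the standard library are available. Lean on these libraries where they do the work, as an engineer would, in place of code of your own. Each camera call takes 0.05 s, during which the arm holds its last target.

### The job

Load the next batch into the blue deburring machine: lift its lid past the balance point until its gas struts hold it open by themselves, move the bright finished spacer from the tub to the green tray, and put every rust-brown spacer into the tub. Then shut the lid fully and, only after that, turn the selector on the control box clockwise until it clicks over to the green run position. Leave the other things on the bench where they are.

Things in the scene. Friction and masses are not known exactly. Their poses are not given: they have to be found in the camera images.
- machine: fixed blue deburring machine with an open tub, 198 x 252 mm, rim 95 mm above the bench; origin on the bench under the centre of the tub, x away from the handle side towards the hinge, z up. Walls 8 mm (front, x = -84 mm, and sides, y = +-122 mm); a 33 mm thick rear ledge carries the hinge. The gas struts run outside the side walls, at y = +-136 mm, clear of the tub.
- tub_floor (a point): centre of the tub's flat black rubber floor, 35 mm above the bench, axes as machine; the tub is 160 mm (x) by 236 mm (y) inside and 60 mm deep below the rim. Parts must lie within it, below the rim
- lid (a joint): angle of the grey lid about its hinge at the tub's far side: 0 shut, 1.5 rad (nearly upright, leaning 4 degrees to the front) at its open stop. The lid weighs 1 kg. Below about 0.7 rad it falls shut if let go; above about 0.9 rad the struts carry it on to the open stop and hold it there. Moving it takes less than 4 N at the bar
- lid_hinge (a point): point on the lid's hinge line (along machine y), 102 mm above the bench at machine x = 110 mm, y = 0; axes turn with the lid
- lid_bar (a point): middle of the orange round handle bar along machine y, 12 mm thick, free over about 115 mm; it stands 40 mm in front of the lid's front edge, 240 mm from the hinge line and level with it when shut (102 mm above the bench). The bar turns with the lid about the hinge line, so that it is at the very top when the lid is open; between the ends of the bar there is nothing from the bar to the lid's edge, so fingers can straddle it from above at any lid angle. Axes turn with the lid
- selector (a joint): angle of the selector knob, clockwise from above as it grows: a spring holds it at 0, its stop (red dot); it resists with about 0.15 N m at first, less and less up to 0.6 rad, and beyond that it snaps over by itself to its other stop, 1.2 rad, run (green dot)
- selector_grip (a point): point on the selector's vertical axis at the height to grip, 97 mm above the bench; the white knob has an upright grip bar 46 mm long, 14 mm thick and 32 mm high (its top 104 mm above the bench, its foot, a 48 mm disc, reaches to 74 mm above the bench). The x axis of this point lies along the grip bar and turns with the knob. The knob stands on a fixed grey control box 100 x 100 x 60 mm
- tray: fixed green open tray for finished parts, 130 (x) x 120 (y) x 30 mm high, walls 4 mm, floor 4 mm; origin on the bench under its centre
- finished: the finished one, bright silver: square box-section steel spacer with capped ends, 56 mm long and 30 x 30 mm, 0.18 kg; origin at its centre, its own x axis along its length; lies on one side at the start in the tub
- raw1: rust-brown rough one (2 to 4 of raw1 to raw4 are there): square box-section steel spacer with capped ends, 56 mm long and 30 x 30 mm, 0.18 kg; origin at its centre, its own x axis along its length; lies on one side at the start on the bench
- raw2: rust-brown rough one (2 to 4 of raw1 to raw4 are there): square box-section steel spacer with capped ends, 56 mm long and 30 x 30 mm, 0.18 kg; origin at its centre, its own x axis along its length; lies on one side at the start on the bench
- raw3: rust-brown rough one (2 to 4 of raw1 to raw4 are there): square box-section steel spacer with capped ends, 56 mm long and 30 x 30 mm, 0.18 kg; origin at its centre, its own x axis along its length; lies on one side at the start on the bench
- raw4: rust-brown rough one (2 to 4 of raw1 to raw4 are there): square box-section steel spacer with capped ends, 56 mm long and 30 x 30 mm, 0.18 kg; origin at its centre, its own x axis along its length; lies on one side at the start on the bench
- chip_hammer: hammer lying on the bench; to be left alone
- wire_brush: brush lying on the bench; to be left alone
- spray_can: red can, 60 mm across, 170 mm tall; to be left alone
- magnet_square: red flat magnet block 70 x 70 x 18 mm; to be left alone
- wire_spool: black spool of copper wire 100 mm across, 56 mm high; to be left alone
- tip_jar: amber jar with a steel cap, 70 mm across, 70 mm high; to be left alone
- angle_block: steel angle block 60 x 50 mm, 62 mm high; to be left alone
Things that resemble listed ones, but are neither listed nor needed, are in the scene too. Several things look just like the tray: the one meant starts farthest from the robot's base.

How it is judged:
By the outcome, as a careful person would: the job done as asked, in the order asked, and still so for the second after the job is handed in, with the robot touching nothing.
Of raw1, raw2, raw3, raw4 only 2 to 4 are there at a start; the rules pass over those that are not, and their reading is None.
At some moment in a run one of raw1, raw2, raw3, raw4 may be knocked a few centimetres aside while the robot is not near it.
Once in a run the grip may slacken for a moment while it holds something.
It also fails if it takes over 210 s, if anything falls off the work surface, if the arm or the gripper's body presses on something with over 40 N, if the wrist force passes 120 N, or if a joint passes its speed limit or range.

## Working session

There is one attempt and no reset: what is moved stays moved. The work goes in short steps, Python scripts to look and compute and a tool call to move; the robot and the scene stay as the last step left them, time stands still between calls to the robot, and variables do not carry over. Pictures are saved under pics/ and viewed, and the job is handed in when it is done.

Besides the shell and the picture viewer there is one more tool, called after "Emit:" by a JSON object that holds its "name" and its "arguments", one argument or row to a line. carry_out: Moves the arm, as the interface text tells. Its arguments: {"type":"object","properties":{"moves":{"type":"array","items":{"type":"array"}},"claw":{"type":"number"},"grip_force":{"type":"number"}},"required":["moves"]}

```bash
mkdir -p pics; ls
python3 - <<'E'
from cell import robot
import cv2
print(robot.sense())
for n in("scene","top","wrist"):
    im=robot.get_image(n); cv2.imwrite(f"pics/{n}0.png",im[:,:,::-1]); print(n,robot.camera_params(n))
E
```

```text
pics
{'time': 0.0, 'qpos': array([-1.28470106,  0.60012975, -0.0025696 ,  1.60017095,  0.0017826 ,
        0.94288919, -0.07982291]), 'qvel': array([-0.0006108 ,  0.00087174, -0.00075145, -0.00109596,  0.00024899,
       -0.00087564, -0.00159529]), 'tau': array([-1.63796074e-03, -7.76455593e+01,  1.56459041e+00, -2.58008999e+01,
        1.23258331e-02,  8.99568811e-03,  2.83029186e-05]), 'tool_pos': array([0.25712433, 0.6773738 , 0.24739854]), 'orientation': array([-3.14000198e+00,  1.16946790e-04,  2.77884466e+00]), 'force': array([-0.15172888,  0.07721426,  0.44618453]), 'wrist_torque': array([-0.0726356 , -0.03948628,  0.05790107]), 'gripper_width': 0.08534638601351205}
scene {'fx': 435.83294077434306, 'fy': 435.83294077434306, 'cx': 315.5910562629091, 'cy': 236.86414137975882, 'rvec': array([ 1.39615221,  2.1691147 , -0.92330286]), 'tvec': array([ 0.25293753, -0.2778879 ,  1.71228343])}
top {'fx': 456.9350610427054, 'fy': 456.9350610427054, 'cx': 320.48852855878414, 'cy': 243.20986958698333, 'rvec': array([ 2.18804068, -2.18958513,  0.0982022 ]), 'tvec': array([-0.02629803,  0.55624268,  1.12364262])}
wrist {'fx': 415.53571481785866, 'fy': 415.53571481785866, 'cx': 317.8183638261704, 'cy': 241.46369333703305, 'tool_from_camera': array([[-1.07459644e-03, -9.55148423e-01, -2.96125539e-01,
         7.46370516e-02],
       [ 9.99999112e-01, -7.93105726e-04, -1.07070063e-03,
        -8.28323308e-04],
       [ 7.87819162e-04, -2.96126427e-01,  9.55148428e-01,
        -1.25173257e-01],
       [ 0.00000000e+00,  0.00000000e+00,  0.00000000e+00,
         1.00000000e+00]])}
```

View pics/scene0.png

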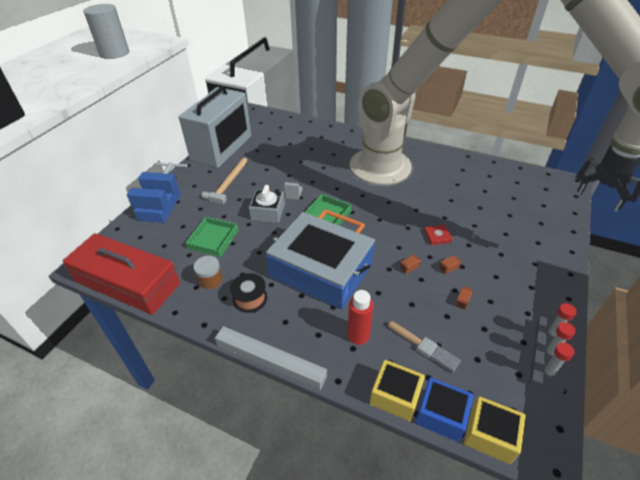

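View pics/top0.png

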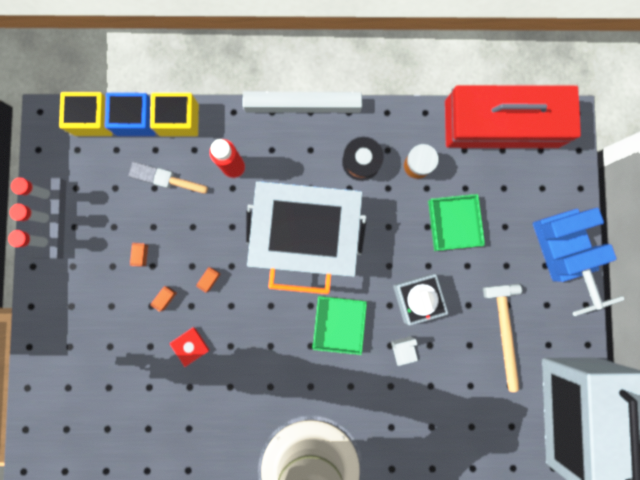

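View pics/wrist0.png

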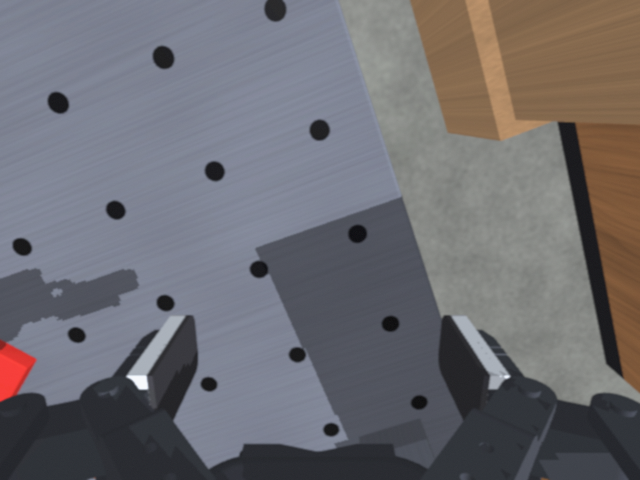

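Top view: the machine is at (305,228) with its bar towards the robot at (300,282). There are three rust spacers at (138,254), (162,298) and (207,279). The farther tray is at (457,222) and the selector at (424,300).

```bash
cat > h.py <<'E'
from cell import robot
import cv2, numpy as np
from scipy.spatial.transform import Rotation as R
def campose(n):
    p=robot.camera_params(n); K=np.array([[p['fx'],0,p['cx']],[0,p['fy'],p['cy']],[0,0,1]])
    if n=='wrist':
        s=robot.sense(); T=np.eye(4); T[:3,:3]=R.from_euler('xyz',s['orientation']).as_matrix(); T[:3,3]=s['tool_pos']
        W=T@p['tool_from_camera']; return K,W[:3,:3],W[:3,3]
    Rm=R.from_rotvec(p['rvec']).as_matrix(); return K,Rm.T,-Rm.T@p['tvec']
def back(cp,uv,z):
    K,Rw,o=cp; uv=np.atleast_2d(uv).astype(float)
    d=np.c_[uv,np.ones(len(uv))]@np.linalg.inv(K).T@Rw.T
    return o+d*((z-o[2])/d[:,2])[:,None]
def proj(cp,X):
    K,Rw,o=cp; c=(np.atleast_2d(X)-o)@Rw@K.T; return c[:,:2]/c[:,2:]
def snap(n,name):
    cp=campose(n); im=robot.get_image(n)[:,:,::-1].copy(); cv2.imwrite(f'pics/{name}.png',im); return cp,im
def blobs(im,lo,hi,amin=30):
    m=cv2.inRange(cv2.cvtColor(im,cv2.COLOR_BGR2HSV),np.array(lo),np.array(hi))
    c,_=cv2.findContours(m,cv2.RETR_EXTERNAL,cv2.CHAIN_APPROX_NONE)
    return [x[:,0,:] for x in c if cv2.contourArea(x)>=amin]
def rect(P):
    c,s,a=cv2.minAreaRect((P[:,:2]*1000).astype(np.float32))
    if s[0]<s[1]: s=s[::-1]; a+=90
    return np.round(c,1),np.round(s,1),round((a+90)%180-90,1)
E
python3 - <<'E'
from h import *
im=cv2.imread('pics/top0.png'); cp=campose('top')
print('cam',cp[2])
print('rust'); 
for b in blobs(im,(3,120,60),(14,255,255)): print(b.mean(0),rect(back(cp,b,.03)))
print('green')
for b in blobs(im,(50,120,60),(75,255,255)): print(b.mean(0),rect(back(cp,b,.03)))
for n,x0,y0,w,h,k in(('m',230,170,160,130,5),('s',370,180,140,200,3),('r',110,220,120,110,5)):
    cv2.imwrite(f'pics/c_{n}.png',cv2.resize(im[y0:y0+h,x0:x0+w],None,fx=k-(k==5),fy=k-(k==5),interpolation=cv2.INTER_CUBIC))
E
```

```text
cam [ 0.46886152 -0.01143348  1.16305993]
rust
[162.51724138 298.75862069] (array([418.8, 360.9]), array([61.1, 33.6]), -36.1)
[207.60714286 279.42857143] (array([466.3, 251.3]), array([57.4, 33. ]), -33.1)
[138.5        254.42424242] (array([528.2, 423. ]), array([54.7, 37.8]), -4.7)
[411.20754717 170.9245283 ] (array([ 738.5, -255.7]), array([60.8, 22.8]), 46.0)
[629.40322581  23.66129032] (array([1127.1, -832.7]), array([50. , 24.4]), -89.6)
[591.74683544  24.96202532] (array([1126.4, -732.6]), array([55.1, 24.4]), -89.6)
[554.23287671  22.57534247] (array([1128.5, -639. ]), array([60.2, 24.4]), -89.6)
[523.02666667  22.9       ] (array([1128. , -553.9]), array([99.5, 24.4]), -89.6)
[493.11  23.19] (array([1127.5, -476.2]), array([65.6, 24.3]), -89.6)
[450.74074074  23.98765432] (array([1126.8, -365.8]), array([57.2, 24.3]), -89.6)
[405.56        23.85333333] (array([1126.5, -248.3]), array([43.1, 24.9]), 80.5)
[353.95890411  22.67123288] (array([1127.8, -116.5]), array([46.5, 24.2]), -89.6)
[284.55555556  22.19444444] (array([1126.6,   69.5]), array([77.3, 24.2]), -89.6)
[239.96470588  22.50588235] (array([1125.9,  178.9]), array([54. , 24.1]), -89.6)
[207.5505618   22.83146067] (array([1126.7,  260.9]), array([105.1,  26.8]), -89.6)
[147.5047619   20.64761905] (array([1127.1,  413.5]), array([76.4, 24.1]), -89.6)
[93.57627119 21.20338983] (array([1126.2,  553.9]), array([41.4, 24.1]), -89.6)
[75.82692308 20.98076923] (array([1125.9,  599.9]), array([30.9, 24. ]), -89.6)
[59.11428571 21.58571429] (array([1125.6,  641.4]), array([38.1, 24. ]), -89.6)
[43.87692308 22.29230769] (array([1125.3,  682.1]), array([37.8, 24. ]), -89.6)
green
[339.3718593  325.10050251] (array([354.7, -72.4]), array([131. , 123.1]), -6.1)
[456.06632653 222.35714286] (array([ 608.4, -365.3]), array([131.5, 131.2]), 6.0)
```

View pics/c_m.png

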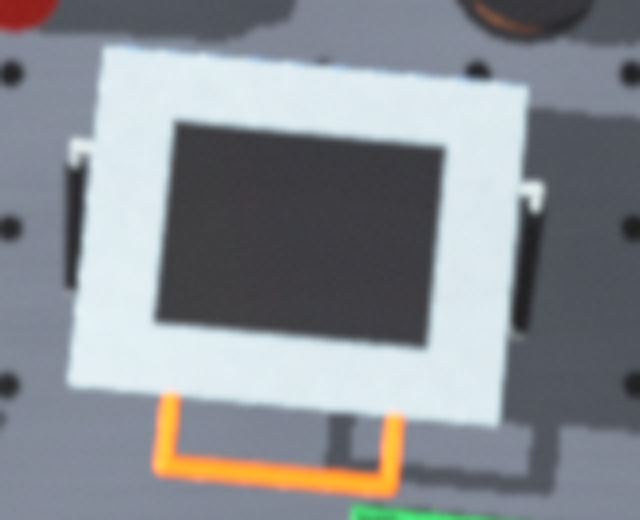

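View pics/c_s.png

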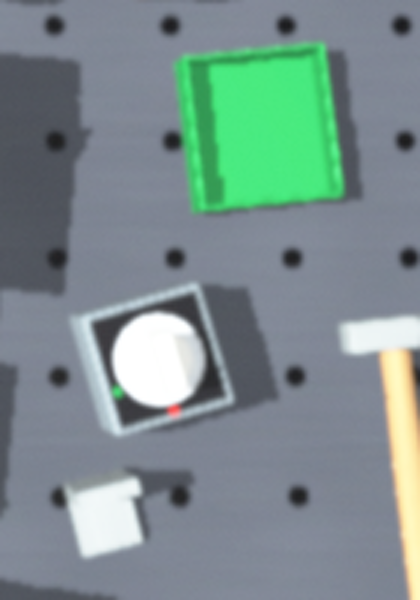

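View pics/c_r.png

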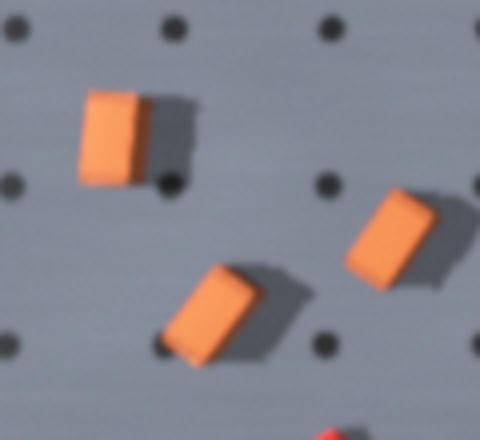

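Run:
```python
from h import *
cp=campose('top')
f=lambda p,k,x0,y0:np.array(p)/k+[x0,y0]
bar=back(cp,f([(160,467),(397,489)],4,230,170),.108);print('bar',bar,bar.mean(0))
d=bar[0]-bar[1];print('yaw',np.degrees(np.arctan2(-d[0],d[1])))
lid=back(cp,f([(103,45),(528,87),(500,425),(68,385)],4,230,170),.11);print('lid',lid,lid.mean(0))
for a,b in((0,1),(3,2)):
    d=lid[a]-lid[b];print(np.degrees(np.arctan2(-d[0],d[1])))
for a,b in((0,3),(1,2)):
    d=lid[a]-lid[b];print(np.degrees(np.arctan2(d[1],d[0])),np.linalg.norm(d))
print('tray',back(cp,f([(178,60),(324,42),(344,195),(194,212)],3,370,180),.03))
print('tray c',back(cp,f([(178,60),(324,42),(344,195),(194,212)],3,370,180),.03).mean(0))
print('box',back(cp,f([(90,318),(198,284),(235,400),(118,437)],3,370,180),.06), 'knob',back(cp,f([(158,360)],3,370,180),.074),'dots',back(cp,f([(117,391),(175,410)],3,370,180),.06))
```

```text
bar [[ 0.449369    0.09051138  0.108     ]
 [ 0.43658805 -0.0455292   0.108     ]] [0.44297853 0.02249109 0.108     ]
yaw -5.3671561663811875
lid [[ 0.69434879  0.1252595   0.11      ]
 [ 0.6699115  -0.12257021  0.11      ]
 [ 0.47317826 -0.10483705  0.11      ]
 [ 0.49638361  0.1434325   0.11      ]] [0.58345554 0.01032119 0.11      ]
-5.631454918951678
-5.339828847923069
-5.24499203068162 0.19879755824449502
-5.150612120610084 0.19753083866992058
tray [[ 0.66443209 -0.30029464  0.03      ]
 [ 0.67983623 -0.42361094  0.03      ]
 [ 0.55100172 -0.43678385  0.03      ]
 [ 0.53687273 -0.31114964  0.03      ]]
tray c [ 0.60803569 -0.36795977  0.03      ]
box [[ 0.44982494 -0.21765941  0.06      ]
 [ 0.476973   -0.30526529  0.06      ]
 [ 0.3842795  -0.33308654  0.06      ]
 [ 0.35521521 -0.23868739  0.06      ]] knob [[ 0.41687883 -0.2685246   0.074     ]] dots [[ 0.39162849 -0.23847096  0.06      ]
 [ 0.37645886 -0.28473897  0.06      ]]
```

Emit:
{"name": "carry_out", "arguments": {
  "moves": [
    [[18.6,-65.5,-3],[0,0,-74.5]],
    [[18.6,-65.5,-3],[0,0,-74.5]],
    [[18.6,-65.5,-3],[0,0,-74.5]],
    [[18.6,-65.5,-3],[0,0,-74.5]],
    [[18.6,-65.5,-3],[0,0,-74.5]]
  ],
  "claw": -1,
  "grip_force": 25
}}

```text
time: 0.78
tool_pos: [0.3429, 0.3755, 0.2345]
orientation: [3.141, -0.0, 1.835]
force: [1.3, 0.6, 0.1]
gripper_width: 0.0852
```

Emit:
{"name": "carry_out", "arguments": {
  "moves": [
    [[10,-35.4,-1.5],[0,0,-21]],
    [[10,-35.4,-1.5],[0,0,-21]],
    [[10,-35.4,-1.5],[0,0,-21]],
    [[10,-35.4,-1.5],[0,0,-21]],
    [[10,-35.4,-1.5],[0,0,-21]]
  ]
}}

```text
time: 1.4
tool_pos: [0.4278, 0.0753, 0.2219]
orientation: [3.141, -0.0, 1.475]
force: [1.3, -0.5, 0.7]
gripper_width: 0.0853
```

Emit:
{"name": "carry_out", "arguments": {
  "moves": [
    [[1.5,-5.5,-0.3],[0,0,0]],
    [[1.5,-5.5,-0.3],[0,0,0]],
    [[1.5,-5.5,-0.3],[0,0,0]],
    [[1.5,-5.5,-0.3],[0,0,0]],
    [[1.5,-5.5,-0.3],[0,0,0]]
  ]
}}

```text
time: 2.02
tool_pos: [0.4423, 0.0234, 0.2188]
orientation: [-3.141, -0.0, 1.478]
force: [-1.4, -0.1, -0.2]
gripper_width: 0.0852
```

Run:
```python
from h import *
s=robot.sense();print(s['tool_pos'],np.degrees(s['orientation']),s['time'])
cp,im=snap('wrist','w1')
print(proj(cp,[(0.4494,0.0905,0.108),(.4366,-.0455,.108)]))
```

```text
[0.4422909  0.02338172 0.21878091] [-1.79992063e+02 -8.41118200e-03  8.46572416e+01] 2.025
[[318.15866559 125.83139992]
 [318.20929512 345.63974684]]
```

View pics/w1.png

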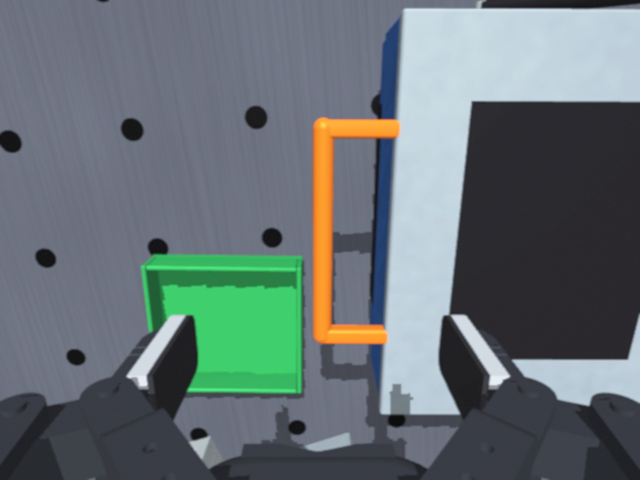

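Bar ends appear at about (324,127) and (323,335) in the wrist image, a few mm from my estimate. I'll refine it and partly close the jaws so they fit between the bar and the lid.

Run:
```python
from h import *
cp=campose('wrist'); im=cv2.imread('pics/w1.png')
for b in blobs(im,(8,150,100),(22,255,255)):
    pts=b[(b[:,1]>150)&(b[:,1]<320)&(b[:,0]<345)]
    print(len(b),pts[:,0].min(),pts[:,0].max())
P=back(cp,[(323.5,127),(323.5,335)],.104);print(P,P.mean(0))
```

```text
698 313 332
[[ 0.45233818  0.08927901  0.104     ]
 [ 0.4405413  -0.04063208  0.104     ]] [0.44643974 0.02432347 0.104     ]
```

Emit:
{"name": "carry_out", "arguments": {
  "moves": [
    [[0,0,0],[0,0,0]],
    [[0,0,0],[0,0,0]],
    [[0,0,0],[0,0,0]],
    [[0,0,0],[0,0,0]],
    [[0,0,0],[0,0,0]]
  ],
  "claw": 0.3
}}

```text
time: 2.7
tool_pos: [0.4425, 0.0219, 0.2188]
orientation: [3.142, 0.0, 1.475]
force: [0.6, -0.7, 0.2]
gripper_width: 0.0298
```

Emit:
{"name": "carry_out", "arguments": {
  "moves": [
    [[0.3,0.1,-3],[0,0,0]],
    [[0.3,0.1,-6],[0,0,0]],
    [[0.3,0.1,-9],[0,0,0]],
    [[0.3,0.1,-11.7],[0,0,0]],
    [[0.3,0.1,-11.7],[0,0,0]]
  ]
}}

```text
time: 3.32
tool_pos: [0.4447, 0.0227, 0.1005]
orientation: [-3.138, 0.001, 1.474]
force: [-0.3, -0.6, 0.5]
gripper_width: 0.0298
```

Emit:
{"name": "carry_out", "arguments": {
  "moves": [
    [[0,0,0],[0,0,0]],
    [[0,0,0],[0,0,0]],
    [[0,0,0],[0,0,0]],
    [[0,0,0],[0,0,0]],
    [[0,0,0],[0,0,0]]
  ],
  "claw": 1,
  "grip_force": 25
}}

```text
time: 3.95
tool_pos: [0.4451, 0.0229, 0.1024]
orientation: [-3.141, -0.0, 1.475]
force: [-4.6, -1.4, 8.5]
gripper_width: 0.0111
```

Run:
```python
from h import *
s=robot.sense();print(s['tool_pos'],s['force'],s['gripper_width'])
t=np.array(s['tool_pos']);ex=np.array([.9957,-.0924])
r=.24
for th in np.arange(0,1.51,.1):
    d=r*(1-np.cos(th)); print(round(th,2),np.round(100*d*ex,1),round(100*r*np.sin(th),1))
```

```text
[0.44506696 0.02291099 0.10235242] [-4.62382581 -1.3978308   8.46166879] 0.011064993017103465
0.0 [ 0. -0.] 0.0
0.1 [ 0.1 -0. ] 2.4
0.2 [ 0.5 -0. ] 4.8
0.3 [ 1.1 -0.1] 7.1
0.4 [ 1.9 -0.2] 9.3
0.5 [ 2.9 -0.3] 11.5
0.6 [ 4.2 -0.4] 13.6
0.7 [ 5.6 -0.5] 15.5
0.8 [ 7.2 -0.7] 17.2
0.9 [ 9.  -0.8] 18.8
1.0 [11. -1.] 20.2
1.1 [13.1 -1.2] 21.4
1.2 [15.2 -1.4] 22.4
1.3 [17.5 -1.6] 23.1
1.4 [19.8 -1.8] 23.7
1.5 [22.2 -2.1] 23.9
```

Emit:
{"name": "carry_out", "arguments": {
  "moves": [
    [[0.1,0,2.2],[0,0,0]],
    [[0.4,0,4.3],[0,0,0]],
    [[0.9,-0.1,6.4],[0,0,0]],
    [[1.5,-0.1,8.3],[0,0,0]],
    [[2.3,-0.2,10.4],[0,0,0]]
  ]
}}

```text
time: 4.58
tool_pos: [0.4699, 0.0205, 0.2069]
orientation: [3.138, 0.0, 1.475]
force: [7.3, -2.2, -7.4]
gripper_width: 0.011
```

Emit:
{"name": "carry_out", "arguments": {
  "moves": [
    [[1.2,-0.1,2.1],[0,0,0]],
    [[2.6,-0.2,4.1],[0,0,0]],
    [[4.1,-0.4,6.0],[0,0,0]],
    [[5.8,-0.5,7.6],[0,0,0]],
    [[7.7,-0.7,9.1],[0,0,0]]
  ]
}}

```text
time: 5.2
tool_pos: [0.5447, 0.0133, 0.2978]
orientation: [-3.14, 0.0, 1.474]
force: [-3.2, -2.0, 0.7]
gripper_width: 0.0114
```

Emit:
{"name": "carry_out", "arguments": {
  "moves": [
    [[2.0,-0.2,1.3],[0,0,0]],
    [[4.2,-0.4,2.4],[0,0,0]],
    [[6.4,-0.6,3.3],[0,0,0]],
    [[8.7,-0.8,3.9],[0,0,0]],
    [[9.8,-0.9,4.2],[0,0,0]]
  ]
}}

```text
time: 5.82
tool_pos: [0.6447, 0.004, 0.3395]
orientation: [3.14, 0.001, 1.474]
force: [0.2, -3.5, 2.7]
gripper_width: 0.0113
```

Emit:
{"name": "carry_out", "arguments": {
  "moves": [
    [[0,0,0],[0,0,0]],
    [[0,0,0],[0,0,0]],
    [[0,0,0],[0,0,0]],
    [[0,0,0],[0,0,0]],
    [[0,0,0],[0,0,0]]
  ],
  "claw": -0.1
}}

```text
time: 6.45
tool_pos: [0.6434, 0.0054, 0.3388]
orientation: [3.142, -0.0, 1.475]
force: [2.1, 0.3, -1.0]
gripper_width: 0.0469
```

Emit:
{"name": "carry_out", "arguments": {
  "moves": [
    [[0,0,2],[0,0,0]],
    [[0,0,4],[0,0,0]],
    [[0,0,6],[0,0,0]],
    [[-4,0,9],[0,0,0]],
    [[-8,0,9],[0,0,0]]
  ]
}}

```text
time: 7.08
tool_pos: [0.563, 0.0047, 0.4306]
orientation: [3.139, -0.0, 1.474]
force: [-0.8, 0.8, 0.2]
gripper_width: 0.0469
```

Run:
```python
from h import *
s=robot.sense();print(s['tool_pos'],s['force'],s['time'])
snap('top','t1');snap('scene','s1')
```

```text
[0.56301101 0.00465156 0.43056046] [-0.8249915   0.7516131   0.17277442] 7.075
```

View pics/s1.png

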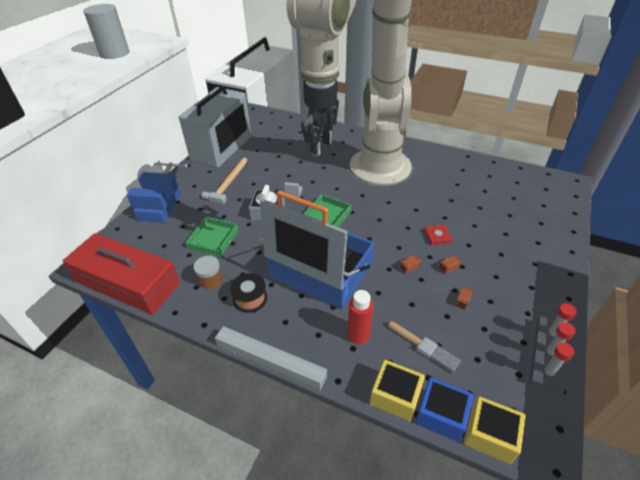

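View pics/t1.png

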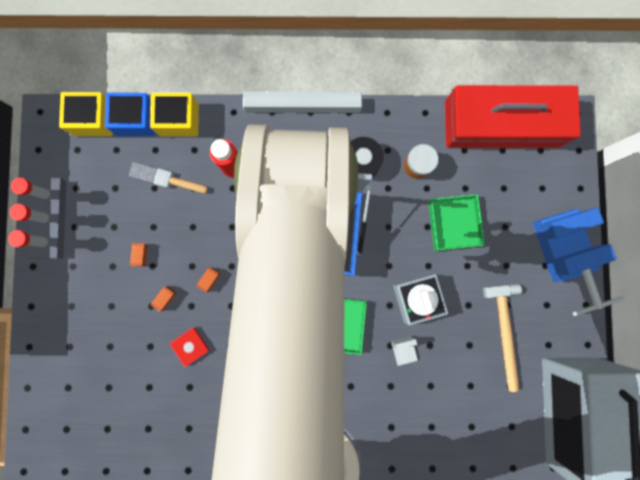

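The lid stands open. Next I look into the tub with the wrist camera.

Run:
```python
from h import *
snap('wrist','w2')
```

```text
(no output)
```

View pics/w2.png

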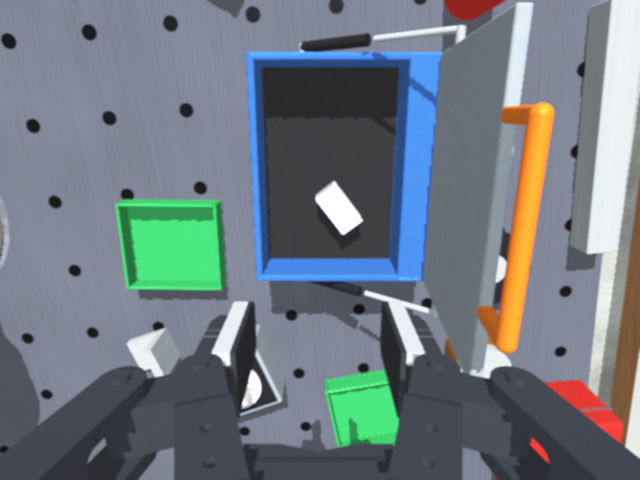

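Run:
```python
from h import *
cp=campose('wrist'); im=cv2.imread('pics/w2.png')
for b in blobs(im[150:260,280:390],(0,0,150),(180,60,255)):
    P=back(cp,b+[280,150],.065);print((b+[280,150]).mean(0),rect(P))
R_=back(cp,[(255,60),(403,60),(400,270),(262,270)],.095)
print(R_,R_.mean(0))
c=im[150:270,260:410]; cv2.imwrite('pics/c2.png',cv2.resize(c,None,fx=5,fy=5,interpolation=cv2.INTER_CUBIC))
```

```text
[338.275      207.88333333] (array([583.5, -32.7]), array([61.5, 33.4]), -58.5)
[[ 0.51090309  0.13650567  0.095     ]
 [ 0.66127558  0.12188895  0.095     ]
 [ 0.64936432 -0.1072843   0.095     ]
 [ 0.48678165 -0.09145587  0.095     ]] [0.57708116 0.01491361 0.095     ]
```

View pics/c2.png

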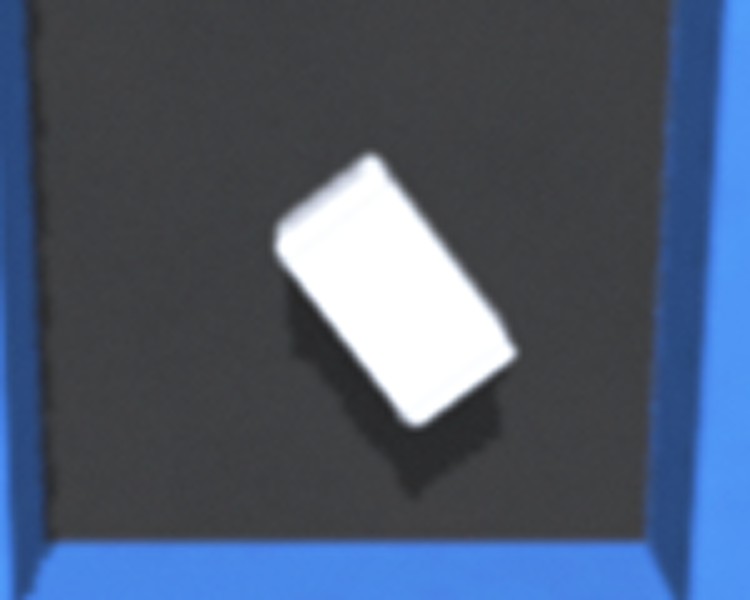

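Run:
```python
from h import *
cp=campose('scene'); im=cv2.imread('pics/s1.png')
c=cv2.resize(im[0:200,220:440],None,fx=3.5,fy=3,interpolation=cv2.INTER_CUBIC)
for i in range(0,45,5):
    p=proj(cp,[(.563,.0047,.4306+i/100)])[0]; q=(int((p[0]-220)*3.5),int(p[1]*3)); print(i,p)
    cv2.circle(c,q,3,(0,0,255),-1); cv2.putText(c,str(i),(q[0]+5,q[1]),0,.5,(0,0,255))
cv2.imwrite('pics/c3.png',c)
```

```text
0 [320.1912302  145.00275805]
5 [319.91620728 126.51681757]
10 [319.6214396  106.70371345]
15 [319.30472169  85.4152024 ]
20 [318.9635069   62.48010906]
25 [318.59483879  37.69971338]
30 [318.19526524  10.8419779 ]
35 [317.76073004 -18.3657402 ]
40 [317.28643467 -50.24597761]
```

View pics/c3.png

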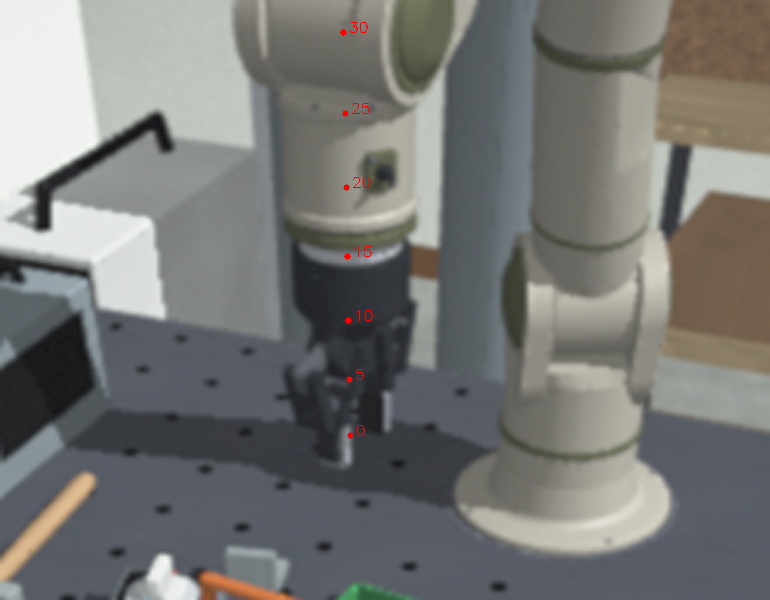

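Run:
```python
from h import *
s=robot.sense(); cp=campose('wrist'); P=back(cp,[(339.2,210.2)],.065)[0]
print(P,s['tool_pos'],np.round(100*(P-s['tool_pos']),2),np.degrees(s['orientation']))
```

```text
[ 0.58455926 -0.03511473  0.065     ] [0.56184714 0.00489908 0.42967781] [  2.27  -4.   -36.47] [ 1.79987344e+02 -8.36147551e-02  8.45076921e+01]
```

Emit:
{"name": "carry_out", "arguments": {
  "moves": [
    [[0.5,-1,-5],[0,0,8]],
    [[1.1,-2,-10],[0,0,17]],
    [[1.7,-3,-16],[0,0,27]],
    [[2.2,-4,-22],[0,0,37]],
    [[2.2,-4,-27],[0,0,37]]
  ],
  "claw": -0.4
}}

```text
time: 7.85
tool_pos: [0.586, -0.036, 0.156]
orientation: [-3.141, -0.0, 2.122]
force: [0.7, 1.0, -0.0]
gripper_width: 0.0592
```

Run:
```python
from h import *
s=robot.sense();print(s['tool_pos'],np.degrees(s['orientation']),s['force'])
cp,im=snap('wrist','w3')
for b in blobs(im,(0,0,150),(180,60,255),500):
    P=back(cp,b,.065);print(b.mean(0),rect(P))
```

```text
[ 0.58598512 -0.03599886  0.15604848] [-1.79951397e+02 -2.79359802e-02  1.21564861e+02] [ 0.70204598  0.99289553 -0.00608773]
[430.92       336.74857143] (array([669.6, -42.7]), array([48.3, 18. ]), -36.2)
[207.04487179 336.83974359] (array([ 555.9, -114. ]), array([49. , 13.7]), -79.7)
[312.91935484 242.28064516] (array([580.2, -32.5]), array([61.2, 31.4]), -58.2)
[ 82.30377795 199.09637625] (array([ 476.7, -103.7]), array([283.1,  91.1]), -73.7)
```

View pics/w3.png

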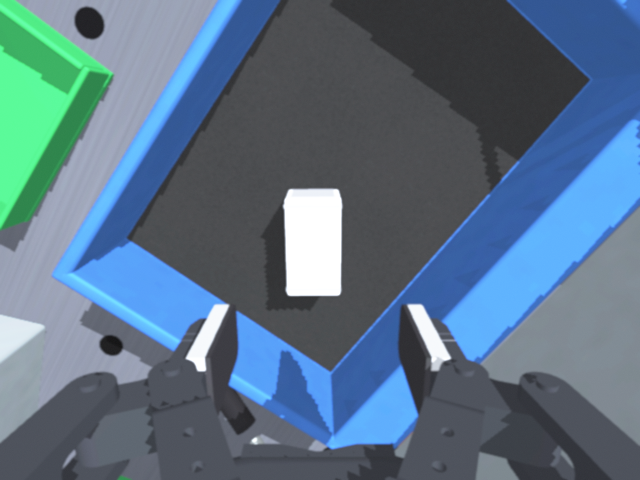

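Emit:
{"name": "carry_out", "arguments": {
  "moves": [
    [[-0.3,0.1,-2],[0,0,0]],
    [[-0.3,0.1,-4.5],[0,0,0]],
    [[-0.3,0.1,-7],[0,0,0]],
    [[-0.3,0.1,-9],[0,0,0]],
    [[-0.3,0.1,-10.2],[0,0,0]]
  ]
}}

```text
time: 8.52
tool_pos: [0.583, -0.0338, 0.0562]
orientation: [-3.141, -0.0, 2.121]
force: [-0.4, 0.6, -0.3]
gripper_width: 0.0597
```

Emit:
{"name": "carry_out", "arguments": {
  "moves": [
    [[0,0,0],[0,0,0]],
    [[0,0,0],[0,0,0]],
    [[0,0,0],[0,0,0]],
    [[0,0,0],[0,0,0]],
    [[0,0,0],[0,0,0]]
  ],
  "claw": 1,
  "grip_force": 60
}}

```text
time: 9.15
tool_pos: [0.5828, -0.034, 0.0575]
orientation: [3.141, 0.0, 2.121]
force: [-0.9, -0.8, 6.4]
gripper_width: 0.029
```

Emit:
{"name": "carry_out", "arguments": {
  "moves": [
    [[0,0,3],[0,0,0]],
    [[0,0,8],[0,0,0]],
    [[0,0,13],[0,0,0]],
    [[0,0,15],[0,0,0]],
    [[0,-3,15],[0,0,0]]
  ]
}}

```text
time: 9.78
tool_pos: [0.5835, -0.0617, 0.2087]
orientation: [3.138, 0.001, 2.125]
force: [-0.3, -0.5, -2.8]
gripper_width: 0.0288
```

Emit:
{"name": "carry_out", "arguments": {
  "moves": [
    [[0.4,-5,0],[0,0,0]],
    [[0.8,-11,0],[0,0,0]],
    [[1.3,-17,0],[0,0,0]],
    [[1.8,-23,0],[0,0,0]],
    [[2.4,-29,0],[0,0,0]]
  ]
}}

```text
time: 10.4
tool_pos: [0.6062, -0.3556, 0.2066]
orientation: [-3.142, -0.001, 2.121]
force: [1.4, 0.7, -1.8]
gripper_width: 0.0286
```

Emit:
{"name": "carry_out", "arguments": {
  "moves": [
    [[0.1,-1.5,0],[0,0,0]],
    [[0.1,-1.5,0],[0,0,0]],
    [[0.1,-1.5,0],[0,0,0]],
    [[0.1,-1.5,0],[0,0,0]],
    [[0.1,-1.5,0],[0,0,0]]
  ]
}}

```text
time: 11.02
tool_pos: [0.6079, -0.3677, 0.207]
orientation: [3.141, -0.0, 2.122]
force: [0.5, -0.0, -1.2]
gripper_width: 0.029
```

Run:
```python
from h import *
s=robot.sense();print(s['tool_pos'],np.degrees(s['orientation']),s['force'],s['gripper_width'])
snap('wrist','w4')
```

```text
[ 0.60788278 -0.36767562  0.20700507] [ 1.79980985e+02 -7.07576519e-03  1.21593572e+02] [ 0.52130452 -0.02752225 -1.16688415] 0.02898551093983282
```

View pics/w4.png

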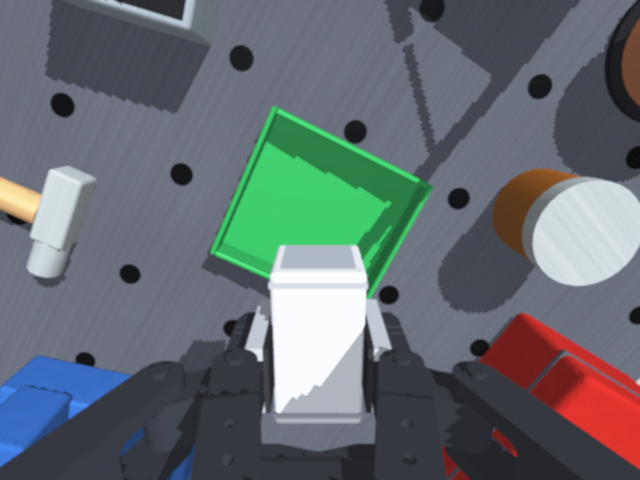

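Spacer is held centred over the far tray. Lowering.

Emit:
{"name": "carry_out", "arguments": {
  "moves": [
    [[0,0,-5],[0,0,0]],
    [[0,0,-10],[0,0,0]],
    [[0,0,-14],[0,0,0]],
    [[0,0,-16.5],[0,0,0]],
    [[0,0,-17.7],[0,0,0]]
  ]
}}

```text
time: 11.7
tool_pos: [0.6071, -0.3684, 0.0283]
orientation: [-3.141, -0.002, 2.121]
force: [0.3, 0.1, -2.6]
gripper_width: 0.029
```

Emit:
{"name": "carry_out", "arguments": {
  "moves": [
    [[0,0,0],[0,0,0]],
    [[0,0,0],[0,0,0]],
    [[0,0,0],[0,0,0]],
    [[0,0,0],[0,0,0]],
    [[0,0,0],[0,0,0]]
  ],
  "claw": -0.2
}}

```text
time: 12.32
tool_pos: [0.6076, -0.3691, 0.0302]
orientation: [3.141, 0.001, 2.121]
force: [0.4, 0.3, -0.1]
gripper_width: 0.0515
```

Emit:
{"name": "carry_out", "arguments": {
  "moves": [
    [[0,0,4],[0,0,0]],
    [[0,0,10],[0,0,0]],
    [[0,0,16],[0,0,0]],
    [[-1,3,20],[0,0,-5]],
    [[-2,8,21],[0,0,-15]]
  ]
}}

```text
time: 12.95
tool_pos: [0.5877, -0.2908, 0.2432]
orientation: [3.137, 0.004, 1.851]
force: [1.0, 0.7, -0.6]
gripper_width: 0.0513
```

Run:
```python
from h import *
s=robot.sense();print(s['tool_pos'],np.degrees(s['orientation']),s['time'])
cp,im=snap('wrist','w5'); cp,im=snap('top','t5')
for b in blobs(im,(3,120,60),(14,255,255)): 
    if b[:,1].mean()>200: print(b.mean(0),rect(back(cp,b,.03)))
```

```text
[ 0.58774743 -0.29075376  0.24316771] [179.7544996    0.21924015 106.05188279] 12.95
[162.76271186 298.66101695] (array([418.9, 360.5]), array([61.5, 34.1]), -36.0)
[207.60714286 279.41071429] (array([466.4, 251.3]), array([57.4, 33. ]), -33.1)
[138.48484848 254.42424242] (array([528.2, 423. ]), array([55.1, 37.8]), -4.7)
```

View pics/w5.png

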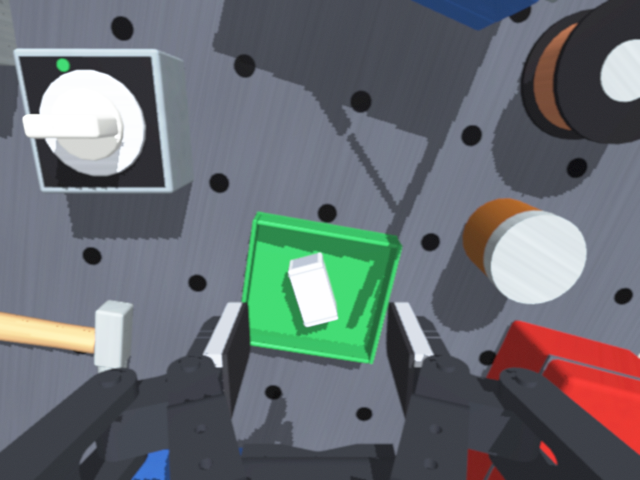

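View pics/t5.png

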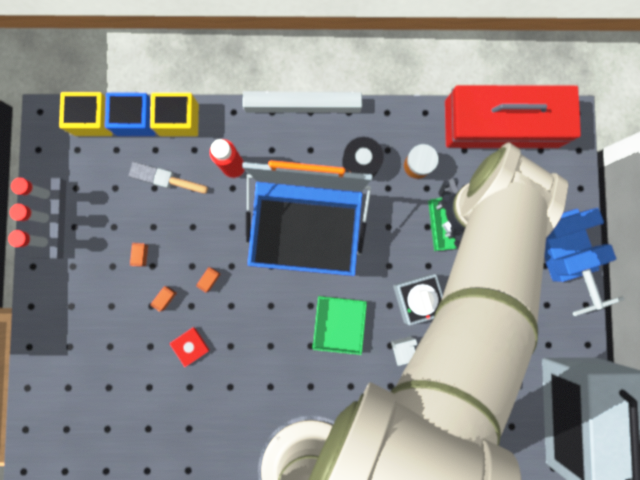

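Emit:
{"name": "carry_out", "arguments": {
  "moves": [
    [[-3.5,5,0],[0,0,4]],
    [[-7,10,0],[0,0,8]],
    [[-9,15.5,0],[0,0,12]],
    [[-10,21.5,0],[0,0,16]],
    [[-10.5,27.5,0],[0,0,21]]
  ]
}}

```text
time: 13.68
tool_pos: [0.4818, -0.0126, 0.2401]
orientation: [3.141, 0.0, 2.228]
force: [1.4, 0.7, -0.5]
gripper_width: 0.0515
```

Emit:
{"name": "carry_out", "arguments": {
  "moves": [
    [[-0.3,6,0],[0,0,4]],
    [[-0.6,12,0],[0,0,8]],
    [[-1,18,-1],[0,0,12]],
    [[-1.4,23,-3],[0,0,16]],
    [[-1.6,26.5,-5],[0,0,20]]
  ]
}}

```text
time: 14.3
tool_pos: [0.4661, 0.2537, 0.1893]
orientation: [3.141, -0.0, 2.58]
force: [0.6, 0.2, -0.5]
gripper_width: 0.051
```

Emit:
{"name": "carry_out", "arguments": {
  "moves": [
    [[0,0,0],[0,0,0]],
    [[0,0,0],[0,0,0]],
    [[0,0,0],[0,0,0]],
    [[0,0,0],[0,0,0]],
    [[0,0,0],[0,0,0]]
  ],
  "claw": -0.4
}}

```text
time: 14.92
tool_pos: [0.4667, 0.2505, 0.1902]
orientation: [3.141, 0.0, 2.573]
force: [0.4, 0.4, 0.1]
gripper_width: 0.0595
```

```bash
cat > raw.py <<'E'
from h import *
import sys
s=robot.sense();print(s['tool_pos'],np.degrees(s['orientation']),s['time'])
cp,im=snap('wrist',sys.argv[1])
for b in blobs(im,(3,120,60),(14,255,255),300):
    m=b.mean(0); print(m,rect(back(cp,b,.03)))
E
python3 raw.py w6
```

```text
[0.46671906 0.25054548 0.19016825] [1.79967920e+02 1.92863904e-02 1.47447248e+02] 14.925
[322.02553191 216.5106383 ] (array([464.6, 254.4]), array([58.4, 29.7]), -33.3)
[577.12403101 158.88372093] (array([524.9, 421. ]), array([62.1, 41.5]), -4.9)
[425.32857143  69.87857143] (array([418.8, 361. ]), array([56.6, 34.3]), -36.5)
```

View pics/w6.png

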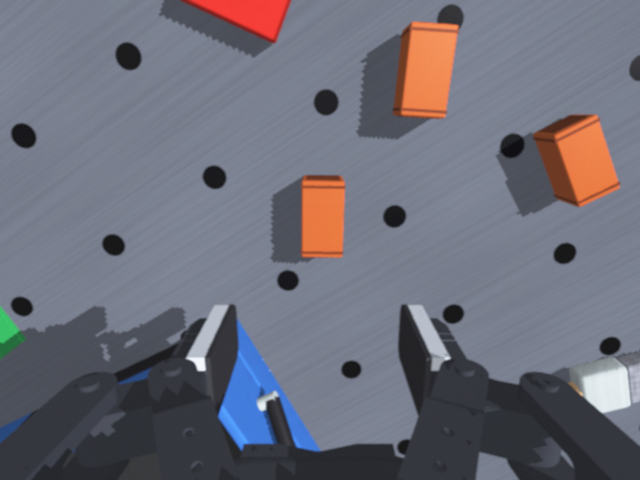

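Emit:
{"name": "carry_out", "arguments": {
  "moves": [
    [[-0.1,0.3,-5],[0,0,0]],
    [[-0.1,0.3,-10],[0,0,0]],
    [[-0.1,0.3,-14],[0,0,0]],
    [[-0.1,0.3,-16],[0,0,0]],
    [[-0.1,0.3,-16.7],[0,0,0]]
  ]
}}

```text
time: 15.6
tool_pos: [0.4651, 0.2537, 0.0216]
orientation: [-3.14, -0.001, 2.574]
force: [-0.0, 0.2, -0.3]
gripper_width: 0.0601
```

Emit:
{"name": "carry_out", "arguments": {
  "moves": [
    [[0,0,0],[0,0,0]],
    [[0,0,0],[0,0,0]],
    [[0,0,0],[0,0,0]],
    [[0,0,0],[0,0,0]],
    [[0,0,0],[0,0,0]]
  ],
  "claw": 1,
  "grip_force": 60
}}

```text
time: 16.23
tool_pos: [0.4659, 0.2543, 0.0239]
orientation: [3.14, 0.001, 2.574]
force: [-0.3, -0.8, 8.0]
gripper_width: 0.029
```

Emit:
{"name": "carry_out", "arguments": {
  "moves": [
    [[0,0,3],[0,0,0]],
    [[0,0,8],[0,0,0]],
    [[0,0,13],[0,0,0]],
    [[0,0,18],[0,0,0]],
    [[0,-1,20],[0,0,0]]
  ]
}}

```text
time: 16.85
tool_pos: [0.4661, 0.2449, 0.2261]
orientation: [3.137, 0.002, 2.575]
force: [0.0, 0.0, -2.5]
gripper_width: 0.0289
```

Emit:
{"name": "carry_out", "arguments": {
  "moves": [
    [[1,-5,0],[0,0,6]],
    [[2.5,-11,0],[0,0,12]],
    [[4.5,-17,0],[0,0,18]],
    [[6.5,-23,0],[0,0,24]],
    [[8.7,-29,0],[0,0,27]]
  ]
}}

```text
time: 17.48
tool_pos: [0.5516, -0.0453, 0.2233]
orientation: [3.141, 0.001, 3.048]
force: [1.2, 1.2, -1.6]
gripper_width: 0.0291
```

Emit:
{"name": "carry_out", "arguments": {
  "moves": [
    [[0,-1.1,-4],[0,0,0]],
    [[0,-1.1,-8],[0,0,0]],
    [[0,-1.1,-12],[0,0,0]],
    [[0,-1.1,-15],[0,0,0]],
    [[0,-1.1,-15],[0,0,0]]
  ]
}}

```text
time: 18.1
tool_pos: [0.5502, -0.0542, 0.0713]
orientation: [-3.141, -0.004, 3.046]
force: [0.0, -0.2, -1.6]
gripper_width: 0.0291
```

Emit:
{"name": "carry_out", "arguments": {
  "moves": [
    [[0,0,-0.6],[0,0,0]],
    [[0,0,-1.1],[0,0,0]],
    [[0,0,-1.1],[0,0,0]],
    [[0,0,-1.1],[0,0,0]],
    [[0,0,-1.1],[0,0,0]]
  ]
}}

```text
time: 18.73
tool_pos: [0.5516, -0.0543, 0.0621]
orientation: [3.142, 0.001, 3.046]
force: [0.7, 0.5, -2.1]
gripper_width: 0.029
```

Emit:
{"name": "carry_out", "arguments": {
  "moves": [
    [[0,0,0],[0,0,0]],
    [[0,0,0],[0,0,0]],
    [[0,0,0],[0,0,0]],
    [[0,0,0],[0,0,0]],
    [[0,0,0],[0,0,0]]
  ],
  "claw": 0
}}

```text
time: 19.35
tool_pos: [0.5522, -0.0512, 0.0624]
orientation: [3.139, 0.001, 3.049]
force: [0.0, 11.4, 5.6]
gripper_width: 0.0426
```

Emit:
{"name": "carry_out", "arguments": {
  "moves": [
    [[0,0,4],[0,0,0]],
    [[0,0,10],[0,0,0]],
    [[0,0,15],[0,0,-8]],
    [[-2,5,16],[0,0,-17]],
    [[-4,11,16],[0,0,-26]]
  ]
}}

```text
time: 19.98
tool_pos: [0.5121, 0.0552, 0.2235]
orientation: [3.139, 0.003, 2.583]
force: [1.3, 0.5, -0.5]
gripper_width: 0.043
```

Run:
```python
from h import *
s=robot.sense();print(s['tool_pos'],np.degrees(s['orientation']),s['time'])
cp,im=snap('wrist','w7'); cp,im=snap('top','t7')
for b in blobs(im,(3,120,60),(14,255,255)): 
    if b[:,1].mean()>190: print(b.mean(0),rect(back(cp,b,.03)))
```

```text
[0.51206102 0.05521779 0.22346286] [1.79854360e+02 1.48449581e-01 1.48012841e+02] 19.975
[162.53448276 298.75862069] (array([418.7, 360.6]), array([61. , 34.1]), -36.0)
[138.51515152 254.42424242] (array([528.2, 422.9]), array([55.1, 38.1]), -4.7)
[332.30434783 244.07246377] (array([554.2, -56.1]), array([62.6, 35.7]), -6.4)
```

View pics/w7.png

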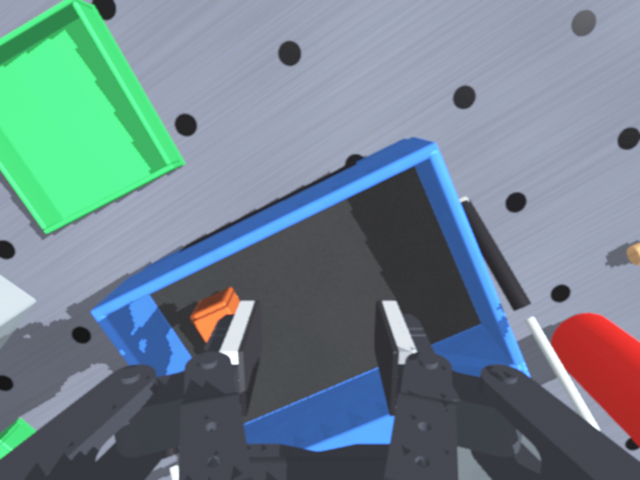

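Emit:
{"name": "carry_out", "arguments": {
  "moves": [
    [[-2,6,0],[0,0,-1]],
    [[-4,12,0],[0,0,-2]],
    [[-6,18,0],[0,0,-3]],
    [[-7.8,24,-1],[0,0,-4]],
    [[-9.3,29.5,-2.5],[0,0,-4]]
  ],
  "claw": -0.4
}}

```text
time: 20.7
tool_pos: [0.4182, 0.3521, 0.1972]
orientation: [3.14, 0.0, 2.523]
force: [1.7, 0.5, 0.2]
gripper_width: 0.0596
```

Emit:
{"name": "carry_out", "arguments": {
  "moves": [
    [[0,1,-1],[0,0,0]],
    [[0,1,-1],[0,0,0]],
    [[0,1,-1],[0,0,0]],
    [[0,1,-1],[0,0,0]],
    [[0,1,-1],[0,0,0]]
  ]
}}

```text
time: 21.32
tool_pos: [0.4193, 0.3592, 0.1873]
orientation: [3.141, 0.0, 2.52]
force: [0.0, -0.4, 0.1]
gripper_width: 0.0595
```

```bash
python3 raw.py w8
```

```text
[0.41928744 0.35917855 0.18729041] [1.79962130e+02 1.30363295e-02 1.44411289e+02] 21.325
[475.08173077 281.60096154] (array([522.6, 426.4]), array([67.1, 31.6]), -4.4)
[323.82700422 217.18565401] (array([418.4, 364.3]), array([59.1, 29.5]), -36.3)
```

View pics/w8.png

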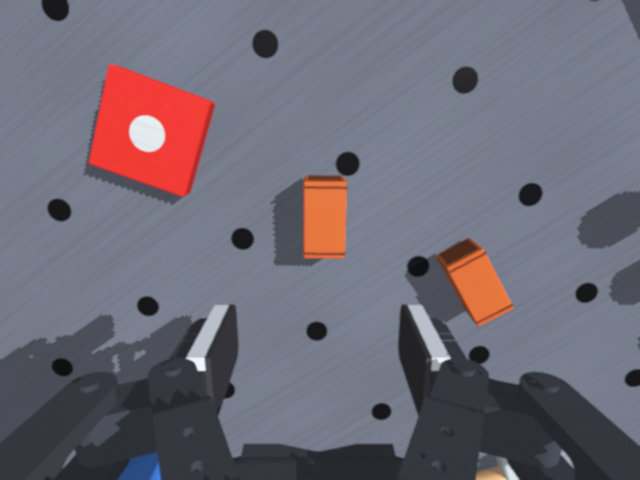

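Emit:
{"name": "carry_out", "arguments": {
  "moves": [
    [[0,0.4,-5],[0,0,-0.5]],
    [[0,0.4,-10],[0,0,-0.5]],
    [[0,0.4,-14],[0,0,-0.5]],
    [[0,0.4,-16],[0,0,-0.5]],
    [[0,0.4,-16.4],[0,0,-0.5]]
  ]
}}

```text
time: 22.0
tool_pos: [0.4184, 0.3634, 0.0216]
orientation: [-3.139, -0.0, 2.513]
force: [-0.3, -0.1, -0.6]
gripper_width: 0.0595
```

Emit:
{"name": "carry_out", "arguments": {
  "moves": [
    [[0,0,0],[0,0,0]],
    [[0,0,0],[0,0,0]],
    [[0,0,0],[0,0,0]],
    [[0,0,0],[0,0,0]],
    [[0,0,0],[0,0,0]]
  ],
  "claw": 1,
  "grip_force": 60
}}

```text
time: 22.62
tool_pos: [0.4192, 0.3644, 0.024]
orientation: [3.14, 0.0, 2.513]
force: [-0.3, -0.1, 7.1]
gripper_width: 0.0293
```

Emit:
{"name": "carry_out", "arguments": {
  "moves": [
    [[0,0,3],[0,0,0]],
    [[0,0,8],[0,0,0]],
    [[0,0,13],[0,0,0]],
    [[0,0,18],[0,0,0]],
    [[0,-1,20],[0,0,0]]
  ]
}}

```text
time: 23.25
tool_pos: [0.4192, 0.3551, 0.2263]
orientation: [3.137, 0.0, 2.514]
force: [0.2, 0.3, -3.5]
gripper_width: 0.0286
```

Emit:
{"name": "carry_out", "arguments": {
  "moves": [
    [[1,-5.5,0],[0,0,6]],
    [[3,-11,0],[0,0,12]],
    [[5.3,-16.5,0],[0,0,18]],
    [[7.5,-22,0],[0,0,24]],
    [[10,-27.5,0],[0,0,30.5]]
  ]
}}

```text
time: 23.88
tool_pos: [0.5189, 0.0773, 0.2234]
orientation: [3.141, 0.001, 3.05]
force: [1.3, 0.3, -1.6]
gripper_width: 0.0289
```

Emit:
{"name": "carry_out", "arguments": {
  "moves": [
    [[2,-4,0],[0,0,0]],
    [[3.6,-7.4,-3],[0,0,0]],
    [[3.6,-7.4,-8],[0,0,0]],
    [[3.6,-7.4,-13],[0,0,0]],
    [[3.6,-7.4,-15],[0,0,0]]
  ]
}}

```text
time: 24.5
tool_pos: [0.5534, 0.0048, 0.0706]
orientation: [-3.141, -0.003, 3.045]
force: [-0.1, 0.8, -1.2]
gripper_width: 0.0287
```

Emit:
{"name": "carry_out", "arguments": {
  "moves": [
    [[0,0,-0.6],[0,0,0]],
    [[0,0,-1.2],[0,0,0]],
    [[0,0,-1.2],[0,0,0]],
    [[0,0,-1.2],[0,0,0]],
    [[0,0,-1.2],[0,0,0]]
  ]
}}

```text
time: 25.12
tool_pos: [0.555, 0.0051, 0.0614]
orientation: [3.141, 0.001, 3.046]
force: [0.5, 0.4, -2.2]
gripper_width: 0.0291
```

```bash
python3 raw.py w9
```

```text
[0.55499352 0.00506183 0.06141243] [1.79988823e+02 6.12141287e-02 1.74503274e+02] 25.125
[150.9321663  316.64113786] (array([558.7, -67.4]), array([67.1, 50.3]), -5.5)
[321.61482821 332.49909584] (array([572.5,   2.2]), array([84.3, 40.1]), -5.5)
```

View pics/w9.png

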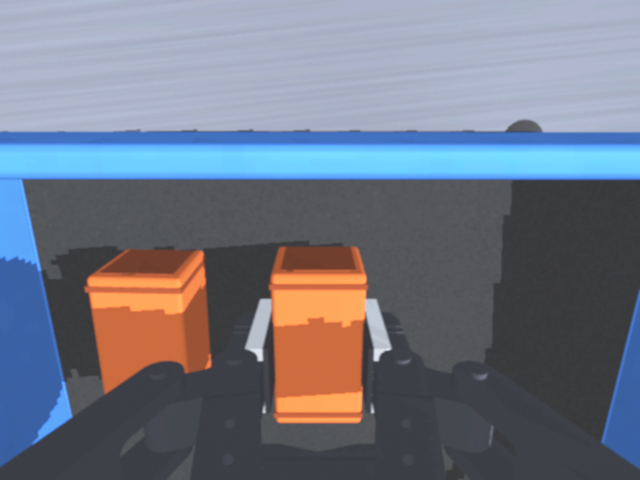

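Emit:
{"name": "carry_out", "arguments": {
  "moves": [
    [[0,0,-0.1],[0,0,0]],
    [[0,0,-0.1],[0,0,0]],
    [[0,0,-0.1],[0,0,0]],
    [[0,0,-0.1],[0,0,0]],
    [[0,0,-0.1],[0,0,0]]
  ],
  "claw": 0.12
}}

```text
time: 25.8
tool_pos: [0.5547, 0.005, 0.0598]
orientation: [-3.142, 0.0, 3.046]
force: [-0.2, -1.2, -0.2]
gripper_width: 0.0376
```

Emit:
{"name": "carry_out", "arguments": {
  "moves": [
    [[0,0,4],[0,0,0]],
    [[0,0,10],[0,0,0]],
    [[0,0,15],[0,0,0]],
    [[0,5,16],[0,0,0]],
    [[-0.5,11,16],[0,0,0]]
  ]
}}

```text
time: 26.42
tool_pos: [0.5507, 0.1151, 0.2215]
orientation: [3.141, 0.003, 3.042]
force: [0.7, 0.8, 0.3]
gripper_width: 0.0373
```

Emit:
{"name": "carry_out", "arguments": {
  "moves": [
    [[-0.5,6,0],[0,0,0]],
    [[-1,12,0],[0,0,0]],
    [[-1.5,18,0],[0,0,0]],
    [[-2,24,-1],[0,0,0]],
    [[-2.5,29.5,-3],[0,0,0]]
  ],
  "claw": -0.4
}}

```text
time: 27.05
tool_pos: [0.5246, 0.4125, 0.1902]
orientation: [3.14, 0.001, 3.046]
force: [1.6, -0.3, 0.6]
gripper_width: 0.06
```

Emit:
{"name": "carry_out", "arguments": {
  "moves": [
    [[0,1.2,-0.5],[0,0,0.5]],
    [[0,1.2,-0.5],[0,0,0.5]],
    [[0,1.2,-0.5],[0,0,0.5]],
    [[0,1.2,-0.5],[0,0,0.5]],
    [[0,1.2,-0.5],[0,0,0.5]]
  ]
}}

```text
time: 27.68
tool_pos: [0.5253, 0.4211, 0.1854]
orientation: [3.141, 0.001, 3.053]
force: [-0.1, -0.9, -1.1]
gripper_width: 0.0601
```

```bash
python3 raw.py w10
```

```text
[0.52530914 0.4210522  0.18540584] [1.79978074e+02 3.77796664e-02 1.74911959e+02] 27.675
[328.64978903 225.2742616 ] (array([526.9, 427.4]), array([59.4, 29.8]), -4.6)
```

View pics/w10.png

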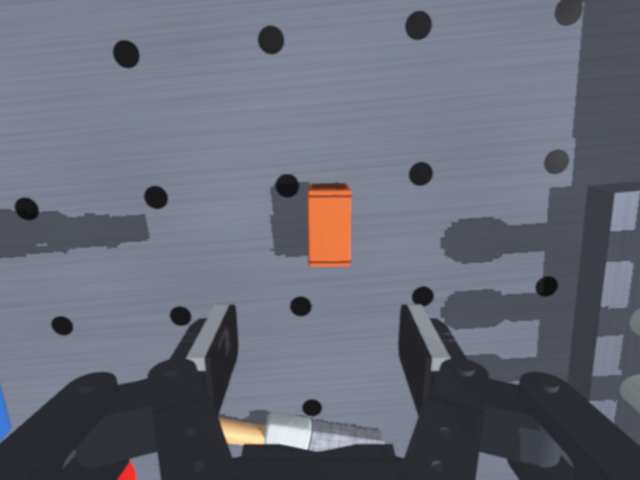

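Emit:
{"name": "carry_out", "arguments": {
  "moves": [
    [[0.2,0.6,-5],[0,0,0.5]],
    [[0.2,0.6,-10],[0,0,0.5]],
    [[0.2,0.6,-14],[0,0,0.5]],
    [[0.2,0.6,-16],[0,0,0.5]],
    [[0.2,0.6,-16.3],[0,0,0.5]]
  ]
}}

```text
time: 28.35
tool_pos: [0.5265, 0.4277, 0.021]
orientation: [-3.14, -0.001, 3.063]
force: [-1.0, 1.1, 0.0]
gripper_width: 0.0598
```

Emit:
{"name": "carry_out", "arguments": {
  "moves": [
    [[0,0,0],[0,0,0]],
    [[0,0,0],[0,0,0]],
    [[0,0,0],[0,0,0]],
    [[0,0,0],[0,0,0]],
    [[0,0,0],[0,0,0]]
  ],
  "claw": 1,
  "grip_force": 60
}}

```text
time: 28.98
tool_pos: [0.5276, 0.4288, 0.0237]
orientation: [3.139, 0.002, 3.063]
force: [0.2, 0.2, 7.7]
gripper_width: 0.0292
```

Emit:
{"name": "carry_out", "arguments": {
  "moves": [
    [[0,0,3],[0,0,0]],
    [[0,0,8],[0,0,0]],
    [[0,0,13],[0,0,0]],
    [[0,0,18],[0,0,0]],
    [[0,-1,20],[0,0,0]]
  ]
}}

```text
time: 29.6
tool_pos: [0.5272, 0.4191, 0.2254]
orientation: [3.138, 0.003, 3.064]
force: [0.5, 0.0, -2.0]
gripper_width: 0.0287
```

Emit:
{"name": "carry_out", "arguments": {
  "moves": [
    [[0.5,-5.5,0],[0,0,0]],
    [[1,-11.5,0],[0,0,0]],
    [[1.6,-17.5,0],[0,0,0]],
    [[2.2,-23.5,0],[0,0,0]],
    [[2.8,-29.5,0],[0,0,-1]]
  ]
}}

```text
time: 30.22
tool_pos: [0.5538, 0.1203, 0.2211]
orientation: [-3.141, -0.001, 3.045]
force: [0.5, -1.0, -1.3]
gripper_width: 0.0292
```

Emit:
{"name": "carry_out", "arguments": {
  "moves": [
    [[0.5,-4.5,0],[0,0,0]],
    [[0.5,-5.7,-3],[0,0,0]],
    [[0.5,-5.7,-8],[0,0,0]],
    [[0.5,-5.7,-13],[0,0,0]],
    [[0.5,-5.7,-15],[0,0,0]]
  ]
}}

```text
time: 30.85
tool_pos: [0.5574, 0.065, 0.0686]
orientation: [-3.14, -0.005, 3.045]
force: [-0.1, 0.8, -1.2]
gripper_width: 0.0289
```

Emit:
{"name": "carry_out", "arguments": {
  "moves": [
    [[0,0,-0.6],[0,0,0]],
    [[0,0,-1.2],[0,0,0]],
    [[0,0,-1.2],[0,0,0]],
    [[0,0,-1.2],[0,0,0]],
    [[0,0,-1.2],[0,0,0]]
  ]
}}

```text
time: 31.48
tool_pos: [0.56, 0.066, 0.0604]
orientation: [3.141, 0.001, 3.046]
force: [0.5, 0.7, -2.0]
gripper_width: 0.0285
```

Emit:
{"name": "carry_out", "arguments": {
  "moves": [
    [[0,0,-0.1],[0,0,0]],
    [[0,0,-0.1],[0,0,0]],
    [[0,0,-0.1],[0,0,0]],
    [[0,0,-0.1],[0,0,0]],
    [[0,0,-0.1],[0,0,0]]
  ],
  "claw": 0.12
}}

```text
time: 32.1
tool_pos: [0.5597, 0.066, 0.0588]
orientation: [3.142, 0.0, 3.046]
force: [-1.1, 0.4, 0.0]
gripper_width: 0.0379
```

Emit:
{"name": "carry_out", "arguments": {
  "moves": [
    [[0,0,4],[0,0,0]],
    [[0,0,10],[0,0,0]],
    [[0,0,16],[0,0,0]],
    [[-5,0,20],[0,0,0]],
    [[-11,0,23],[0,0,0]]
  ]
}}

```text
time: 32.72
tool_pos: [0.4546, 0.0661, 0.2876]
orientation: [3.141, 0.002, 3.045]
force: [0.1, 0.1, 0.7]
gripper_width: 0.0375
```

```bash
python3 raw.py w11
python3 - <<'E'
from h import *
cp,im=snap('top','t11'); snap('scene','s11')
for b in blobs(im,(3,120,60),(14,255,255)): 
    if b[:,1].mean()>190: print(b.mean(0),rect(back(cp,b,.03)))
E
```

```text
[0.45458054 0.06609877 0.28764375] [1.79953072e+02 1.21106578e-01 1.74478317e+02] 32.725
[202.32085561 311.62566845] (array([563.5, -64. ]), array([73.8, 42.2]), -6.2)
[268.2962963 305.6984127] (array([567.4,  -1.4]), array([73.1, 37.1]), -5.6)
[328.72486772 310.66666667] (array([573.3,  64.7]), array([74.3, 34.7]), -5.8)
[332.2173913  244.08695652] (array([554.3, -55.8]), array([62.6, 36.3]), -6.6)
[307.74647887 242.29577465] (array([557.7,   5.1]), array([62.5, 36.1]), -5.6)
[282.81428571 239.5       ] (array([564.4,  67.5]), array([62.3, 37.1]), -5.3)
```

View pics/w11.png

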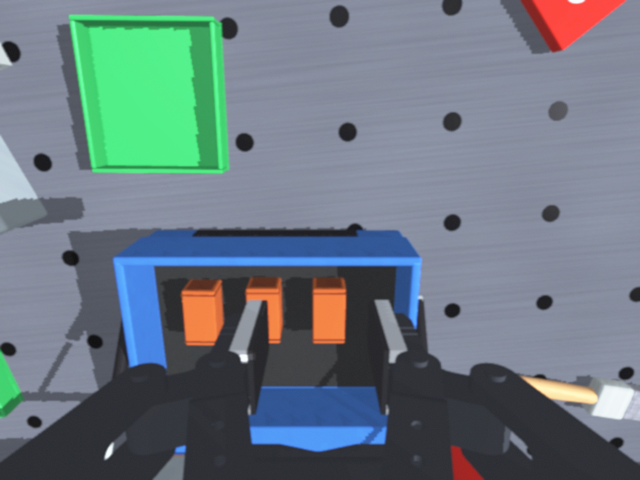

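View pics/s11.png

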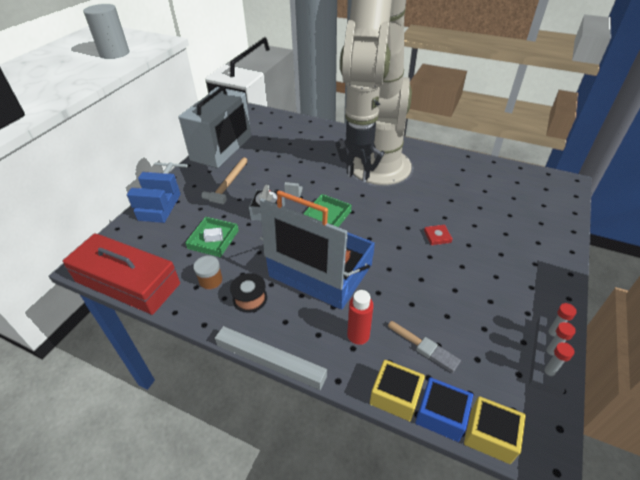

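All three rust spacers lie in the tub and the finished one is in the far tray. Next I close the lid.

Emit:
{"name": "carry_out", "arguments": {
  "moves": [
    [[0,0,4],[0,0,-10]],
    [[1,-1,8],[0,0,-20]],
    [[2,-2,12],[0,0,-30]],
    [[3,-3,15],[0,0,-40]],
    [[4.5,-3.6,17],[0,0,-50]]
  ],
  "claw": 0.1
}}

```text
time: 33.5
tool_pos: [0.5014, 0.0294, 0.4572]
orientation: [3.14, 0.001, 2.167]
force: [-0.0, -0.3, 0.2]
gripper_width: 0.0385
```

Emit:
{"name": "carry_out", "arguments": {
  "moves": [
    [[2,-0.5,0],[0,0,-10]],
    [[5,-1,0],[0,0,-20]],
    [[8,-2,0],[0,0,-30]],
    [[12,-2.7,0],[0,0,-40]],
    [[16.7,-2.7,0],[0,0,-40]]
  ]
}}

```text
time: 34.12
tool_pos: [0.6691, 0.0023, 0.4554]
orientation: [-3.141, 0.001, 1.472]
force: [0.7, 0.6, 0.5]
gripper_width: 0.0384
```

Emit:
{"name": "carry_out", "arguments": {
  "moves": [
    [[0,0,0],[0,0,0]],
    [[0,0,0],[0,0,0]],
    [[0,0,0],[0,0,0]],
    [[0,0,0],[0,0,0]],
    [[0,0,0],[0,0,0]]
  ]
}}

```text
time: 34.75
tool_pos: [0.6668, 0.003, 0.4566]
orientation: [3.141, -0.0, 1.475]
force: [0.7, -0.5, -0.7]
gripper_width: 0.0388
```

Run:
```python
from h import *
s=robot.sense();print(s['tool_pos'],np.degrees(s['orientation']),s['time'],s['gripper_width'])
cp,im=snap('wrist','w12')
for b in blobs(im,(8,150,100),(22,255,255)):
    P=back(cp,b,.345); print(len(b),b.min(0),b.max(0),rect(P))
```

```text
[0.66676779 0.00302106 0.4566227 ] [ 1.79959115e+02 -1.93842235e-02  8.45085698e+01] 34.75 0.03876935860812442
135 [211 213] [257 241] (array([619.3,  17.8]), array([27.1, 17.1]), -7.5)
138 [206 169] [253 195] (array([620.9,  44.1]), array([27.1, 14.9]), -5.6)
459 [317 122] [337 342] (array([672.7,   3.7]), array([136.5,  11.3]), 84.2)
142 [201 119] [251 145] (array([623.6,  71.7]), array([27.5, 13.9]), -5.6)
```

View pics/w12.png

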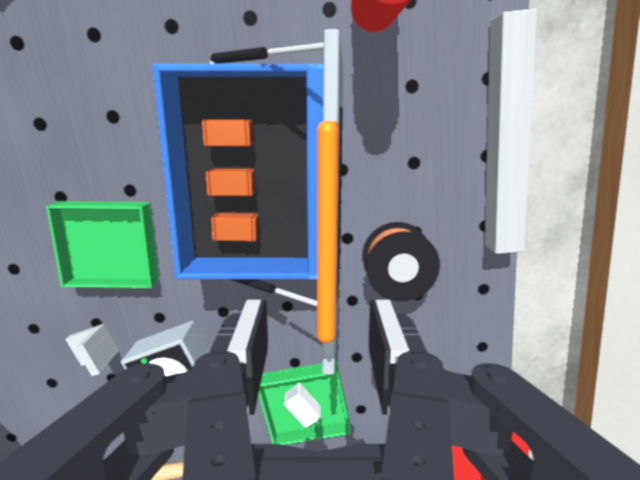

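Bar is at columns 317–337, about 5 mm beyond jaw centre, and all parts show in place below. Descending onto it.

Emit:
{"name": "carry_out", "arguments": {
  "moves": [
    [[0.4,0,-4],[0,0,0]],
    [[0.4,0,-7],[0,0,0]],
    [[0.4,0,-9.5],[0,0,0]],
    [[0.4,0,-11],[0,0,0]],
    [[0.4,0,-11.6],[0,0,0]]
  ]
}}

```text
time: 35.42
tool_pos: [0.6711, 0.0031, 0.3396]
orientation: [-3.141, 0.0, 1.475]
force: [-0.6, -1.1, 0.9]
gripper_width: 0.0385
```

Emit:
{"name": "carry_out", "arguments": {
  "moves": [
    [[0,0,0],[0,0,0]],
    [[0,0,0],[0,0,0]],
    [[0,0,0],[0,0,0]],
    [[0,0,0],[0,0,0]],
    [[0,0,0],[0,0,0]]
  ],
  "claw": 1,
  "grip_force": 25
}}

```text
time: 36.05
tool_pos: [0.6718, 0.0029, 0.3409]
orientation: [3.14, -0.0, 1.475]
force: [1.5, -1.2, 6.1]
gripper_width: 0.0107
```

Emit:
{"name": "carry_out", "arguments": {
  "moves": [
    [[-2.6,0.2,-0.2],[0,0,0]],
    [[-4.9,0.4,-0.8],[0,0,0]],
    [[-7.2,0.7,-1.5],[0,0,0]],
    [[-9.4,0.9,-2.5],[0,0,0]],
    [[-11.5,1.1,-3.7],[0,0,0]]
  ]
}}

```text
time: 36.67
tool_pos: [0.5557, 0.0142, 0.3034]
orientation: [3.14, -0.0, 1.475]
force: [3.3, 0.6, -0.4]
gripper_width: 0.0109
```

Emit:
{"name": "carry_out", "arguments": {
  "moves": [
    [[-2,0.2,-1.4],[0,0,0]],
    [[-3.8,0.3,-3],[0,0,0]],
    [[-5.4,0.5,-4.7],[0,0,0]],
    [[-6.8,0.6,-6.6],[0,0,0]],
    [[-8.1,0.7,-8.7],[0,0,0]]
  ]
}}

```text
time: 37.3
tool_pos: [0.4745, 0.0218, 0.2158]
orientation: [3.141, -0.001, 1.475]
force: [4.7, 3.3, 0.0]
gripper_width: 0.0108
```

Emit:
{"name": "carry_out", "arguments": {
  "moves": [
    [[-1.0,0.1,-2.2],[0,0,0]],
    [[-1.8,0.2,-4.4],[0,0,0]],
    [[-2.4,0.2,-6.7],[0,0,0]],
    [[-2.8,0.3,-9.1],[0,0,0]],
    [[-2.9,0.3,-11.4],[0,0,0]]
  ]
}}

```text
time: 37.92
tool_pos: [0.4452, 0.0244, 0.1016]
orientation: [-3.14, -0.0, 1.475]
force: [-7.0, 0.9, 59.4]
gripper_width: 0.0107
```

Emit:
{"name": "carry_out", "arguments": {
  "moves": [
    [[0,0,0.1],[0,0,0]],
    [[0,0,0.1],[0,0,0]],
    [[0,0,0.1],[0,0,0]],
    [[0,0,0.1],[0,0,0]],
    [[0,0,0.1],[0,0,0]]
  ],
  "claw": 0.4
}}

```text
time: 38.55
tool_pos: [0.4462, 0.0241, 0.1033]
orientation: [3.141, -0.0, 1.475]
force: [0.7, -0.4, 0.4]
gripper_width: 0.0257
```

Emit:
{"name": "carry_out", "arguments": {
  "moves": [
    [[0,0,3],[0,0,0]],
    [[0,0,7],[0,0,0]],
    [[0,0,11],[0,0,0]],
    [[-0.5,-5,13],[0,0,-3]],
    [[-1,-11,13],[0,0,-6]]
  ]
}}

```text
time: 39.17
tool_pos: [0.4371, -0.0862, 0.2348]
orientation: [3.138, -0.001, 1.372]
force: [1.4, 0.4, -0.5]
gripper_width: 0.0253
```

Emit:
{"name": "carry_out", "arguments": {
  "moves": [
    [[-0.5,-5,0],[0,0,-3]],
    [[-1,-9,0],[0,0,-6]],
    [[-1,-9,0],[0,0,-6]],
    [[-1,-9,0],[0,0,-6]],
    [[-1,-9,0],[0,0,-6]]
  ]
}}

```text
time: 39.8
tool_pos: [0.4263, -0.1748, 0.233]
orientation: [-3.141, -0.0, 1.268]
force: [0.2, 0.5, 0.4]
gripper_width: 0.0255
```

Run:
```python
from h import *
s=robot.sense();print(s['tool_pos'],np.degrees(s['orientation']),s['time'],s['gripper_width'],s['force'])
snap('wrist','w13');snap('top','t13');snap('scene','s13')
```

```text
[ 0.42629981 -0.17476144  0.23297183] [-1.79978675e+02 -2.00080906e-02  7.26309886e+01] 39.8 0.02552563974631517 [0.21546404 0.53423119 0.44550323]
```

View pics/w13.png

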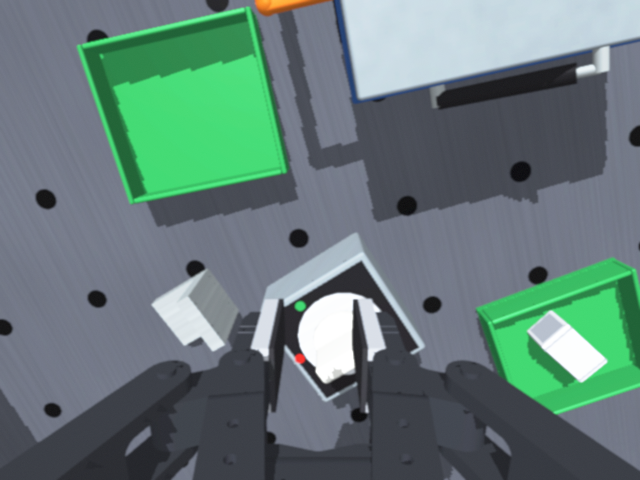

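View pics/s13.png

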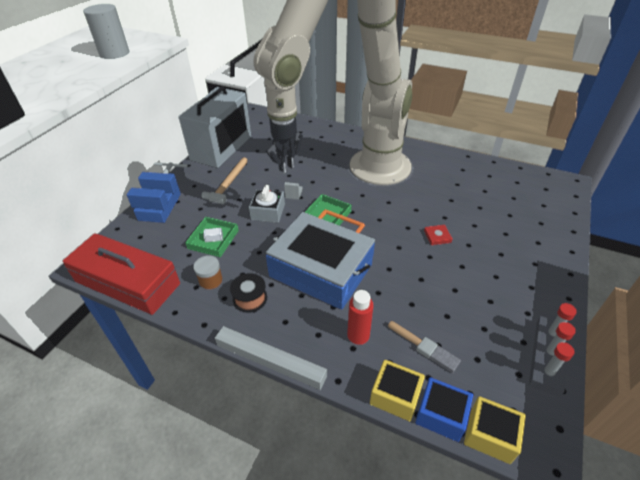

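View pics/t13.png

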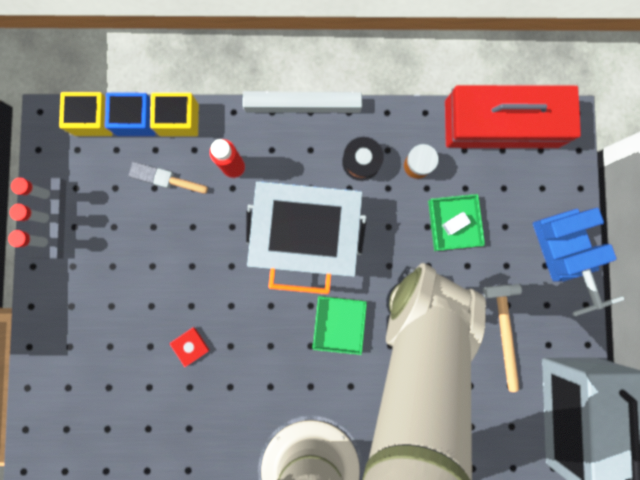

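Emit:
{"name": "carry_out", "arguments": {
  "moves": [
    [[-0.6,-4,0],[0,0,0]],
    [[-1.2,-8,0],[0,0,0]],
    [[-2,-12,0],[0,0,0]],
    [[-3,-16,0],[0,0,0]],
    [[-3,-16,0],[0,0,0]]
  ]
}}

```text
time: 40.58
tool_pos: [0.3953, -0.3385, 0.2331]
orientation: [3.141, 0.001, 1.262]
force: [0.5, 1.3, 0.1]
gripper_width: 0.0254
```

Run:
```python
from h import *
a=cv2.imread('pics/top0.png').astype(int);b=cv2.imread('pics/t13.png').astype(int)
d=np.abs(a-b).sum(2)[175:300,240:375]; print('lid diff',d.mean(),(d>60).sum())
s=robot.sense();print(s['tool_pos'],np.degrees(s['orientation']))
cp,im=snap('wrist','w14')
cv2.imwrite('pics/c14.png',cv2.resize(im[80:360,200:440],None,fx=2,fy=2))
```

```text
lid diff 20.334518518518518 0
[ 0.39526101 -0.33853096  0.23313711] [1.79972840e+02 8.49710033e-02 7.22862714e+01]
```

View pics/w14.png

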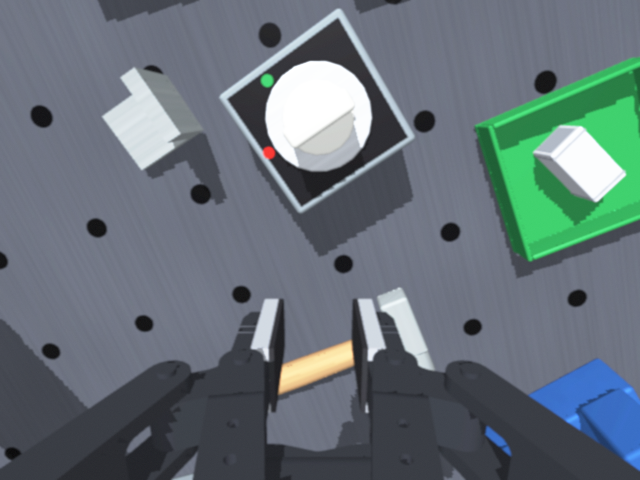

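The lid view is identical to the shut reference. The knob is at about (318,115), with low contrast, so I'll enhance it.

Run:
```python
import cv2,numpy as np
im=cv2.imread('pics/w14.png')[0:230,210:430].astype(float)
g=np.clip((im-170)/(255-170),0,1)**2*255
cv2.imwrite('pics/c14.png',cv2.resize(g.astype(np.uint8),None,fx=3.5,fy=2.6*3.5/2.6 if False else 2.6,interpolation=cv2.INTER_CUBIC))
print(np.unique(im[60:160,60:160].max(2)).max())
```

```text
255.0
```

View pics/c14.png

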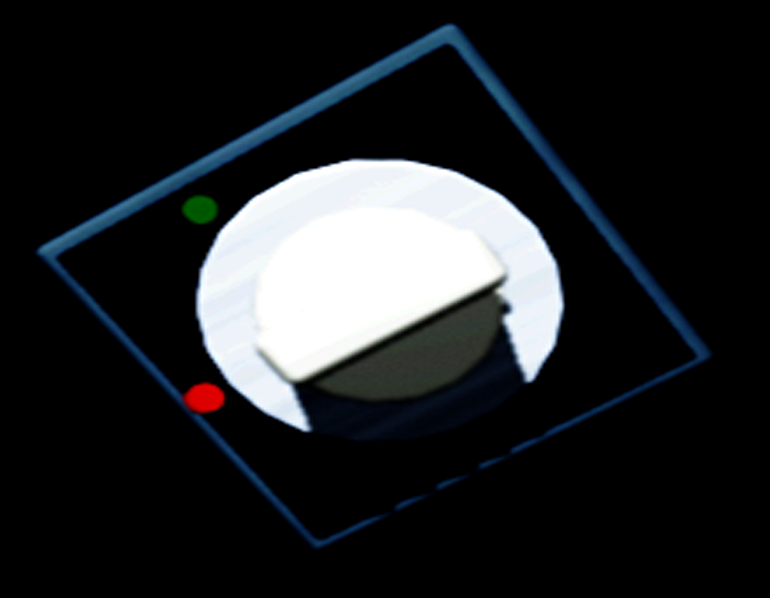

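Run:
```python
from h import *
cp=campose('wrist')
q=[(283.7,130.8),(294.9,146.9),(354.9,105.8),(347.1,90.4)]
P=back(cp,q,.104);print(P,P.mean(0))
d=P[2]-P[1];print('bar ang',np.degrees(np.arctan2(d[1],d[0])),np.linalg.norm(d)); d=P[3]-P[0];print(np.degrees(np.arctan2(d[1],d[0])),np.linalg.norm(d))
D=back(cp,[(210+200/3.5,210/2.6),(210+205/3.5,398/2.6)],.061);print('dots',D)
# disc contour
disc=np.array([(210+198/3.5,300/2.6),(210+562/3.5,300/2.6),(210+380/3.5,160/2.6),(210+380/3.5,440/2.6)])
print('disc',back(cp,disc,.074),back(cp,disc,.074)[:2].mean(0),back(cp,disc,.074)[2:].mean(0))
c=back(cp,[(210+380/3.5,300/2.6)],.074)[0]
for x in D: print(np.degrees(np.arctan2(*(x-c)[[1,0]])))
print(robot.sense()['tool_pos'])
```

```text
[[ 0.396784   -0.26953489  0.104     ]
 [ 0.40012273 -0.28037129  0.104     ]
 [ 0.44081369 -0.26881152  0.104     ]
 [ 0.4388825  -0.25935606  0.104     ]] [ 0.41915073 -0.26951844  0.104     ]
bar ang 15.859155177994827 0.04230109537694947
13.592458768983386 0.0433115742015298
dots [[ 0.39301866 -0.23624916  0.061     ]
 [ 0.37792761 -0.28126027  0.061     ]]
disc [[ 0.38665048 -0.25736331  0.074     ]
 [ 0.45147787 -0.2780176   0.074     ]
 [ 0.42891761 -0.23670595  0.074     ]
 [ 0.40845772 -0.30104279  0.074     ]] [ 0.41906417 -0.26769046  0.074     ] [ 0.41868767 -0.26887437  0.074     ]
129.63784824044097
-161.743699511483
[ 0.39573826 -0.33663115  0.23292056]
```

Emit:
{"name": "carry_out", "arguments": {
  "moves": [
    [[0.5,1.4,-1],[0,0,-10]],
    [[1,2.8,-2],[0,0,-20]],
    [[1.5,4.2,-3.5],[0,0,-30]],
    [[2,5.5,-5],[0,0,-40]],
    [[2.4,6.8,-7],[0,0,-50]]
  ],
  "claw": 0.1
}}

```text
time: 41.25
tool_pos: [0.4211, -0.2658, 0.1627]
orientation: [-3.141, -0.001, 0.39]
force: [0.2, -0.2, -0.4]
gripper_width: 0.0383
```

Emit:
{"name": "carry_out", "arguments": {
  "moves": [
    [[0,0,0],[0,0,-5]],
    [[0,0,0],[0,0,-5]],
    [[0,0,0],[0,0,-5]],
    [[0,0,0],[0,0,-5]],
    [[0,0,0],[0,0,-5]]
  ]
}}

```text
time: 41.88
tool_pos: [0.4201, -0.2681, 0.1632]
orientation: [3.141, -0.0, 0.306]
force: [-0.1, 0.1, 0.9]
gripper_width: 0.0384
```

Run:
```python
from h import *
s=robot.sense();print(s['tool_pos'],np.degrees(s['orientation']),s['qpos'],s['gripper_width'])
cp,im=snap('wrist','w15'); print(proj(cp,[(.419,-.269,.104)]))
```

```text
[ 0.42012401 -0.26808491  0.16323703] [ 1.79994107e+02 -2.28453589e-02  1.75141936e+01] [ 0.05553533  0.52239873  0.57500417  2.21629824 -0.55296967  0.54344741
 -0.21194194] 0.038401723116875966
[[316.26404176 281.23433864]]
```

View pics/w15.png

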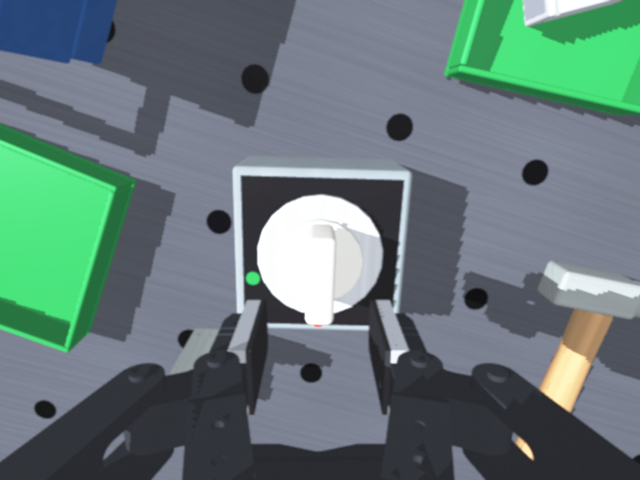

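Bar is aligned with the jaws at (320,275), red dot at the bottom and green at the left, so the turn is clockwise. Descend and grip.

Emit:
{"name": "carry_out", "arguments": {
  "moves": [
    [[0,-0.1,-2],[0,0,-0.5]],
    [[0,-0.1,-4],[0,0,-0.5]],
    [[0,-0.1,-5.5],[0,0,-0.5]],
    [[0,-0.1,-6.4],[0,0,-0.5]],
    [[0,-0.1,-6.7],[0,0,-0.5]]
  ]
}}

```text
time: 42.55
tool_pos: [0.42, -0.2691, 0.0957]
orientation: [-3.141, 0.0, 0.296]
force: [-0.1, -0.1, -0.6]
gripper_width: 0.0382
```

Emit:
{"name": "carry_out", "arguments": {
  "moves": [
    [[0,0,0.1],[0,0,0]],
    [[0,0,0.1],[0,0,0]],
    [[0,0,0.1],[0,0,0]],
    [[0,0,0.1],[0,0,0]],
    [[0,0,0.1],[0,0,0]]
  ],
  "claw": 1,
  "grip_force": 50
}}

```text
time: 43.18
tool_pos: [0.4203, -0.2693, 0.0976]
orientation: [3.141, -0.001, 0.296]
force: [-1.4, -0.4, 7.1]
gripper_width: 0.0128
```

Emit:
{"name": "carry_out", "arguments": {
  "moves": [
    [[0,0,0],[0,0,-8]],
    [[0,0,0],[0,0,-16]],
    [[0,0,0],[0,0,-24]],
    [[0,0,0],[0,0,-32]],
    [[0,0,0],[0,0,-40]]
  ]
}}

```text
time: 43.8
tool_pos: [0.4202, -0.2711, 0.0976]
orientation: [3.138, -0.003, -0.407]
force: [-2.1, -6.8, -0.3]
gripper_width: 0.013
```

Emit:
{"name": "carry_out", "arguments": {
  "moves": [
    [[0,0,0],[0,0,-8]],
    [[0,0,0],[0,0,-16]],
    [[0,0,0],[0,0,-22]],
    [[0,0,0],[0,0,-28]],
    [[0,0,0],[0,0,-28]]
  ]
}}

```text
time: 44.42
tool_pos: [0.4194, -0.2722, 0.0976]
orientation: [3.137, -0.005, -0.894]
force: [-5.5, -9.4, 1.6]
gripper_width: 0.013
```

Run:
```python
from h import *
s=robot.sense();print(s['tool_pos'],np.degrees(s['orientation']),s['qpos'],s['gripper_width'],s['force'],s['wrist_torque'])
cp,im=snap('wrist','w16')
```

```text
[ 0.4194001  -0.2721989   0.09764659] [179.76159008  -0.27997467 -51.19933327] [-0.00934615  0.70340449  0.72038845  2.26426156 -0.99585687  0.52652917
 -0.95778778] 0.013021439957536032 [-5.51482782 -9.44658341  1.64619279] [-2.14460397  1.04333392 -0.10704965]
```

View pics/w16.png

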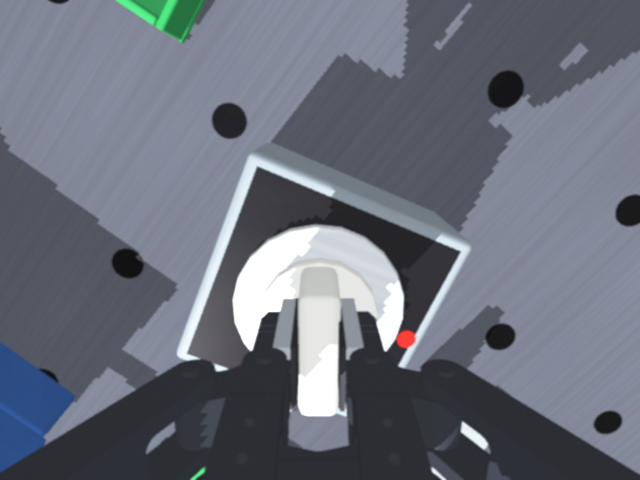

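Emit:
{"name": "carry_out", "arguments": {
  "moves": [
    [[0,0,0],[0,0,0]],
    [[0,0,0],[0,0,0]],
    [[0,0,0],[0,0,0]],
    [[0,0,0],[0,0,0]],
    [[0,0,0],[0,0,0]]
  ],
  "claw": 0.1
}}

```text
time: 45.1
tool_pos: [0.4202, -0.2689, 0.097]
orientation: [-3.142, 0.0, -0.89]
force: [0.3, 0.2, 0.1]
gripper_width: 0.0381
```

Emit:
{"name": "carry_out", "arguments": {
  "moves": [
    [[0,0,3],[0,0,0]],
    [[0,0,6],[0,0,0]],
    [[0,0,9],[0,0,8]],
    [[-0.5,-3,12],[0,0,18]],
    [[-1,-7,14],[0,0,28]]
  ]
}}

```text
time: 45.72
tool_pos: [0.4105, -0.3389, 0.2382]
orientation: [-3.141, -0.0, -0.393]
force: [0.3, 0.1, -0.7]
gripper_width: 0.0382
```

Emit:
{"name": "carry_out", "arguments": {
  "moves": [
    [[-0.5,-4,0],[0,0,10]],
    [[-1,-8,0],[0,0,20]],
    [[-1.5,-12,0],[0,0,30]],
    [[-2,-14,0],[0,0,40]],
    [[-2,-14,0],[0,0,50]]
  ]
}}

```text
time: 46.35
tool_pos: [0.3888, -0.4809, 0.237]
orientation: [3.141, 0.001, 0.474]
force: [0.3, 0.4, -0.5]
gripper_width: 0.0385
```

Emit:
{"name": "carry_out", "arguments": {
  "moves": [
    [[0,0,0],[0,0,10]],
    [[0,0,0],[0,0,20]],
    [[0,0,0],[0,0,30]],
    [[0,0,0],[0,0,40]],
    [[0,0,0],[0,0,40]]
  ]
}}

```text
time: 46.98
tool_pos: [0.3898, -0.479, 0.237]
orientation: [3.142, -0.0, 1.168]
force: [0.9, 0.9, 0.3]
gripper_width: 0.0385
```

Run:
```python
from h import *
s=robot.sense();print(s['time'],s['tool_pos'],np.degrees(s['orientation']),s['gripper_width'],s['force'])
snap('wrist','w17');a,im=snap('top','t17');snap('scene','s17')
A=cv2.imread('pics/top0.png').astype(int); d=np.abs(A-im.astype(int)).sum(2)[175:300,240:375]; print('lid diff',d.mean(),(d>60).sum())
cv2.imwrite('pics/c17.png',cv2.resize(im[180:360,370:510],None,fx=3,fy=3))
```

```text
46.975 [ 0.38976281 -0.47903575  0.23704828] [ 1.79997935e+02 -2.31479941e-02  6.69086394e+01] 0.03850509021398169 [0.93660935 0.85261022 0.33172253]
lid diff 11.841837037037036 0
```

View pics/w17.png

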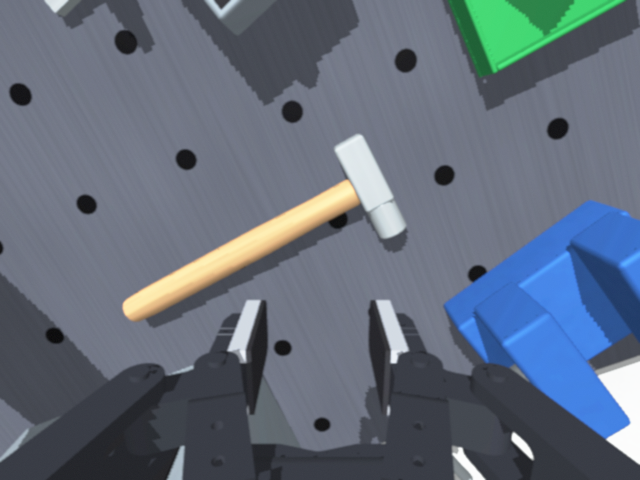

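View pics/t17.png

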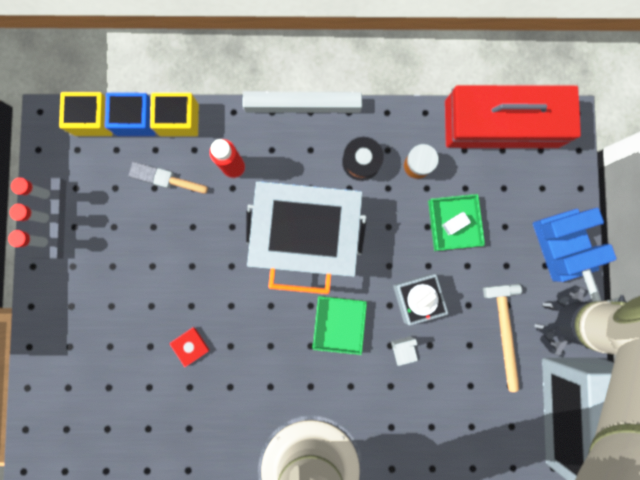

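View pics/s17.png

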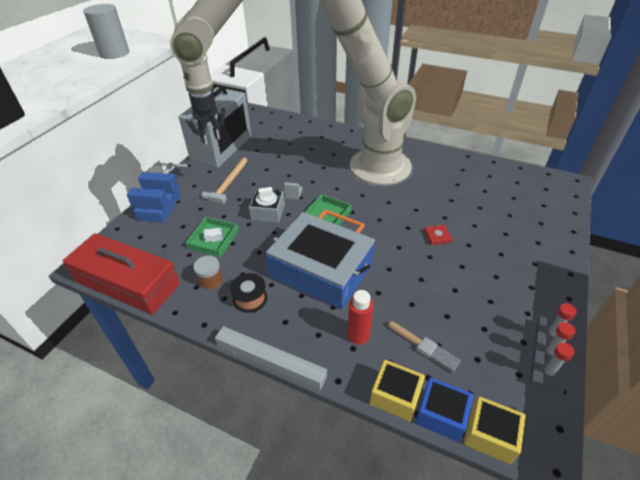

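Emit:
{"name": "carry_out", "arguments": {
  "moves": [
    [[0.1,3,0],[0,0,1]],
    [[0.2,6,0],[0,0,2]],
    [[0.3,10,0],[0,0,3]],
    [[0.5,14,0],[0,0,5]],
    [[0.5,14,0],[0,0,5]]
  ]
}}

```text
time: 47.75
tool_pos: [0.3955, -0.336, 0.237]
orientation: [-3.141, -0.001, 1.258]
force: [-0.3, -0.4, -0.2]
gripper_width: 0.0386
```

Run:
```python
from h import *
cp,im=snap('wrist','w18')
g=np.clip((im[0:230,210:430].astype(float)-170)/85,0,1)**2*255
cv2.imwrite('pics/c18.png',cv2.resize(g.astype(np.uint8),None,fx=3.5,fy=2.6,interpolation=cv2.INTER_CUBIC))
```

```text
(no output)
```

View pics/c18.png

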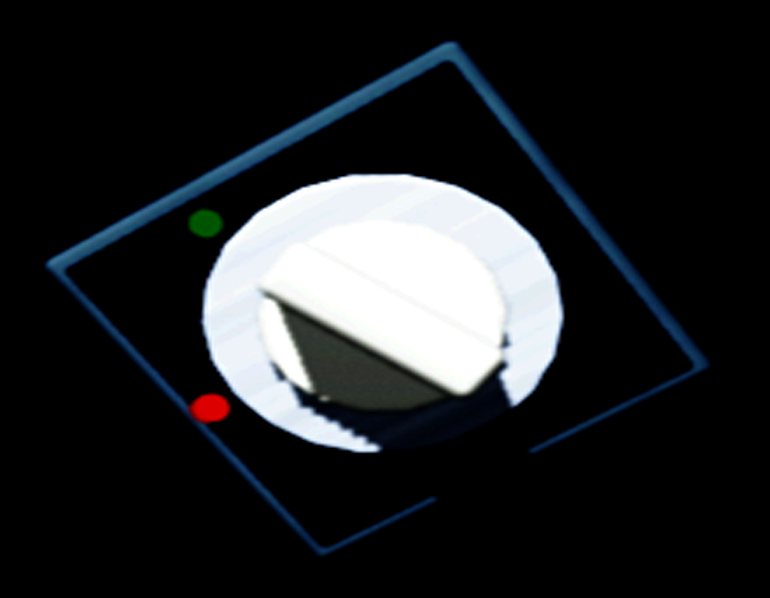

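Run:
```python
from h import *
cp=campose('wrist')
P=back(cp,[(210+262/3.5,290/2.6),(210+462/3.5,392/2.6)],.104); d=P[0]-P[1]
a=np.degrees(np.arctan2(d[1],d[0]));print('bar',a,'turn from ~16.5:', 196.5-a)
```

```text
bar 128.30746791471577 turn from ~16.5: 68.19253208528423
```

```bash
python3 -c "
from cell import robot
print(robot.close_job())"
```

```text
the job is handed in; nothing more can be done
None
```

The batch is loaded and the machine is set to run; I handed the job in after about 48 s of the 210 s.

I opened the lid until it stood by itself on its struts and moved the bright spacer from the tub to the far green tray. There were only three rust-brown spacers on the bench, and I laid all of them in the tub. Then I shut the lid and turned the selector clockwise.

- **Lid:** the last top image shows no visible difference from the shut lid at the start.
- **Spacers:** the last look into the tub before closing showed three rust-brown spacers on its floor. The bright one was still in the tray at the end.
- **Selector:** the knob turned about 68°, or 1.19 rad against a stop of 1.2, and points at the green dot with the gripper well clear.
- **Other items:** they look unmoved in the overhead view, by eye.

**Contact forces:**
- **Closing the lid:** the wrist briefly read about 59 N as the bar reached its closed position, below the 120 N limit.
- **Placing the first rust-brown spacer:** opening the fingers gave an 11 N side force, probably a light touch on the tub's side wall. The spacer stayed in place.

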